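# Slide the glue pot off the heat and into its rest bay

### The job

The glue is warm enough: slide the lidded glue pot off the red-edged heating pad, across the bench and into the blue rest bay until its foot is fully home against the back fence, keeping the foot on the bench all the way and never lifting or tipping the pot. Then switch the heater off by pushing its lever all the way over, away from the heating pad. Leave the pot in the bay, let go of everything, and leave the hammer, knife and tin where they lie.

Things in the scene. Friction and masses are not known exactly. Their poses are not given: they have to be found in the camera images.
- pot: loose lidded glue pot, 0.75 kg, one solid piece: square steel foot 100 x 100 x 8 mm; shallow round aluminium pot, diameter 86, orange band; black lid, diameter 90, top at z 34 mm; above it an upright wooden bar grip, 50 mm along the pot's x, 16 mm thick along its y, z 34 to 66 mm. Origin: centre of the foot's underside, at bench level; x, y along the foot's sides, z up.
- station: fixed heating station: black pad 130 x 130 mm with a red edge, flush with the bench, and a grey control box 80 (x) by 110 (y) by 30 mm high whose centre is 120 mm beyond the pad's centre, with a black lever block 70 x 50 x 25 mm on top. Origin: centre of the pad at bench level; x points from the pad to the box.
- heater_lever (a joint): angle (rad) of the heater's red-knobbed lever. 0 = on: leans 0.5 rad towards the pad (-x of the station). 1.0 = off: leans 0.5 rad away from the pad (+x). Stays where it is left; about 1 N at the knob moves it. Pivot 120 mm along the station's x from the pad's centre, z 52 mm, axis along the station's y.
- heater_lever_tip (a point): centre of the lever's red ball knob, 26 mm in diameter, 60 mm from the pivot.
- bay_home (a point): centre of the pot's foot, at bench level, when home in the bay; x points from the mouth into the bay, y across. Clear width 106 mm (foot 100), so the foot goes in square; back fence's face 53 mm beyond this point (a pot pushed home stands 3 mm past it); straight side fences start 30 mm before it, lips flare outward to 49 mm before it (145 mm wide there over all).
- bay: fixed blue rest bay: a U of blue fences 22 mm high, 10 mm thick, open towards the robot, with a blue floor marking flush with the bench. Origin on its axis, 80 mm before bay_home, outside the mouth; x points into the bay.
- hammer: hammer lying on the bench, 280 mm long along its x, head at +x; bystander. Origin: middle of its length, at bench level.
- knife: yellow utility knife lying on the bench, 165 mm long, 24 mm wide, 16 mm high; bystander. Origin: middle of the handle's underside; x towards the blade.
- tin: small jar of rivets, 64 mm in diameter, 60 mm high; bystander. Origin: centre of its underside.
There are look-alikes about, which are no part of the job. What is shaped like the pot but pink is not meant. Of the things that look like the bay, the smaller one is meant.

How it is judged:
On the way, in this order (a step that is already met when the one before it is completed fails the run):
1. the pot is fully home in the blue bay, standing on the bench (x of pot in the frame of bay_home between -0.005 and 0.006 m and y of pot in the frame of bay_home between -0.006 and 0.006 m and height (world z) of pot below 0.003 m and angle between pot's own z axis and vertical below 0.05 rad), for 0.2 s.
2. with the pot still home, the heater lever is pushed over to off (all of step 1 and value of joint heater_lever above 0.85 rad), for 0.2 s.
At the end, for the whole second after the job is handed in: The pot rests upright on the bench in the blue bay, its foot within about 8 mm of the back fence (centre from 5 mm short of bay_home to 6 mm past it, within 6 mm sideways, raised less than 3 mm, tilt under 0.05 rad), and the heater lever stands at 0.85 rad or more (off) (all of step 2 and linear speed of pot below 0.01 m/s); the robot touches nothing.
It fails at once if the pot is lifted more than 10 mm off the bench (height (world z) of pot above 0.01 m).
It fails at once if the pot is tipped by more than 0.2 rad (angle between pot's own z axis and vertical above 0.2 rad).
It fails at once if the hammer is moved by more than 25 mm (distance of hammer from where it was at the start of the episode above 0.025 m).
It fails at once if the knife is moved by more than 25 mm (distance of knife from where it was at the start of the episode above 0.025 m).
It fails at once if the tin is moved by more than 25 mm (distance of tin from where it was at the start of the episode above 0.025 m).
It also fails if it takes over 58 s, if anything falls off the work surface, if the arm or the gripper's body presses on something with over 40 N, if the wrist force passes 120 N, or if a joint passes its speed limit or range.

### The arm

A 6-joint arm with a two-finger parallel gripper is mounted at the origin on the work surface. World frame = base frame: x ahead of the robot, y to its left, z up, the work surface at z = 0. Lengths are in m, angles in rad, forces in N, time in s.
With the tool pointing down it reaches from about 0.25 to 0.725 m from the base axis. Payload 4 kg.
Tool frame: the origin (TCP) lies on the centre line of the jaws, within the pads' length; the fingertips stand 25 mm ahead of it and the grasp point (between the pads) lies 6 mm ahead of it; z points along the fingers, x is the direction in which the jaws open and shut, and the axes are right-handed (so a half turn about z gives the same grasp; the last joint's range is limited). The gripper opens to 85 mm and grips with 20 to 120 N. Pads are 22 mm wide; open, the fingers measure 114 mm over their backs; the gripper's body (76 mm by 85 mm) begins 54 mm behind the grasp point. The pads swing forward as they close: fully open they stand 13 mm farther back than shut.
Start: joints at [1.307, 0.241, 0.005, 1.335, 0, 1.571], TCP at [0.13, 0.483, 0.228] pointing down, gripper open.
Joint ranges: [-2.72, 2.72], [-1.05, 1.87], [-1.09, 1.28], [-1.99, 2.15], [-1.42, 1.44], [-3.14, 3.14]. Speed limits (rad/s): [2.79, 2.79, 3.14, 3.14, 3.14, 3.14].

### API

Orientations are given as a unit quaternion [x, y, z, w].
In Python, from workcell import bot, imaging, order gives the robot as it stands.
- The arm moves only by the tool carry_out, never from a script. Its argument "moves" is a list of rows, each a list of 5 numbers: the shift along the tool's x, y, z scaled (see below), then the turn about the tool's z scaled (see below), then the opening, from -1 (shut) to 1 (fully open). In form: [[tx, ty, tz, roll, hand], ...]. A call has 1 to 20 rows; each row is the pose to reach, as a shift and turn from the pose commanded when the call began, along the tool's axes at that moment; what a row does not reach only later rows make up. The controller multiplies each number of a shift by 0.1 m and each number of a turn by 90 degrees. A row lasts 1/10 s, in which the tool goes at most 50 mm and 8.59 degrees, less where a joint would pass 70% of its speed; a pose out of reach is approached as far as the arm can. A call with a number of a shift or a turn outside -1 to 1 is refused whole. A call with a gripper value outside its range is refused whole. The fingers move at their own pace and stop on an object; the grip force is fixed at half the most. Time passes only in rows, so rows that repeat a pose let the fingers close. It gives the time, the measured TCP pose, the force and the opening at its end, in the units of the state.
- bot.get_obs(): the state, without advancing time (a new reading comes with each control period).
- imaging.camera(name): name is "scene" or "top" or "wrist"; returns the picture (384x512x3 uint8, red, green, blue); there is no depth.
- imaging.camera_model(name): a dict with "fovy" (degrees; the focal length in pixels is half the picture's height over the tangent of half this angle, whatever the lens; pixels are square), "cx", "cy" (the principal point, pixels), "dist" ([k1, k2, p1, p2, k3] as OpenCV has them; the pictures are not rectified), "eye" and "rotation" of the camera in the world. Camera axes: x right, y up, looking along -z (the intrinsics and any distortion apply to the point x, -y, -z); pixel columns grow to the right and rows downward; lengths in m; the calibration is good to about 2 mm. A picture is of the moment at which its call begins: read the wrist's pose just before it. camera_model takes no time and is no camera call; for the wrist camera it gives the pose at the moment of the call.
- order.job_done(): hands the job in, once; it reports no verdict.
The state is a dict: "clock": time; "joint_pos": joint angles; "joint_vel": joint speeds; "tau": joint torques, N m; "eef_pos": TCP position; "tool_rot": TCP orientation; "ft_force": force on the tool from outside, world axes, zero at the start; "ft_torque": the same for the moment, N m; "grip_width": finger opening in m.
Only numpy, scipy, OpenCV 4.12 (cv2) and the standard library are available. Lean on these libraries where they do the work, as an engineer would, in place of code of your own. Each camera call takes 0.05 s, during which the arm holds its last target.

## Working session

There is one attempt and no reset: what is moved stays moved. The work goes in short steps, Python scripts to look and compute and a tool call to move; the robot and the scene stay as the last step left them, time stands still between calls to the robot, and variables do not carry over. Pictures are saved under pics/ and viewed, and the job is handed in when it is done.

Besides the shell and the picture viewer there is one more tool, called after "Call:" as name(argument=value, ...) on one line, values as JSON. carry_out: Moves the arm, as the interface text tells. Its arguments: {"type":"object","properties":{"moves":{"type":"array","items":{"type":"array","items":{"type":"number","minimum":-1,"maximum":1}}}},"required":["moves"]}

```bash
mkdir -p pics; cat > h.py <<'E'
import numpy as np, cv2
from workcell import bot, imaging, order
def snap(n,f):
    im=imaging.camera(n); cv2.imwrite('pics/'+f,im[:,:,::-1]); return im
def K(m):
    f=192/np.tan(np.radians(m['fovy'])/2); return np.array([[f,0,m['cx']],[0,f,m['cy']],[0,0,1]])
def rot(m):
    R=np.array(m['rotation'],float)
    if R.size==4:
        from scipy.spatial.transform import Rotation; return Rotation.from_quat(R).as_matrix()
    return R.reshape(3,3)
def ray(m,uv,z):
    uv=np.array(uv,float).reshape(-1,1,2)
    n=cv2.undistortPoints(uv,K(m),np.array(m['dist'],float)).reshape(-1,2)
    d=np.c_[n[:,0],-n[:,1],-np.ones(len(n))]@rot(m).T
    e=np.array(m['eye']); return e+d*((z-e[2])/d[:,2])[:,None]
def proj(m,P):
    P=np.array(P,float).reshape(-1,3); c=(P-np.array(m['eye']))@rot(m); c=c*[1,-1,-1]
    return cv2.projectPoints(c.reshape(-1,1,3),np.zeros(3),np.zeros(3),K(m),np.array(m['dist'],float))[0].reshape(-1,2)
E
python3 - <<'E'
from h import *
print(bot.get_obs())
for n in ['scene','top','wrist']:
    print(n,imaging.camera_model(n)); snap(n,n+'0.png')
E
```

```text
{'clock': 0.0, 'joint_pos': array([1.30700168e+00, 2.41407720e-01, 3.72253241e-03, 1.33520334e+00,
       2.50096608e-06, 1.57079312e+00]), 'joint_vel': array([ 0.00127634,  0.00054737,  0.00160678,  0.00069797, -0.00014427,
       -0.00055704]), 'tau': array([-2.35372599e-04, -3.72320223e+01,  2.52407384e+01,  1.69824570e-02,
       -2.34033831e-05, -4.58234965e-06]), 'eef_pos': array([0.13020462, 0.48208365, 0.22661495]), 'tool_rot': array([ 7.93958855e-01,  6.07970593e-01, -8.31321917e-04,  6.35001981e-04]), 'ft_force': array([ 0.77044936,  0.57545195, -0.3766938 ]), 'ft_torque': array([-0.0419536 , -0.03967192, -0.00285734]), 'grip_width': 0.08513941894101644}
scene {'fovy': 57.82909918670673, 'cx': 251.84965850206135, 'cy': 194.1094736147717, 'dist': array([-0.08320877,  0.        ,  0.        ,  0.        ,  0.        ]), 'eye': array([ 1.14722866, -0.36241345,  0.79349802]), 'rotation': array([0.35173477, 0.21882992, 0.47598636, 0.77577903])}
top {'fovy': 53.42522817600051, 'cx': 253.7646461216598, 'cy': 192.05554964801277, 'dist': array([0.03847446, 0.        , 0.        , 0.        , 0.        ]), 'eye': array([ 3.47123057e-01, -5.24567444e-04,  1.24920905e+00]), 'rotation': array([-0.01305467,  0.03019826,  0.71666891, -0.69663715])}
wrist {'fovy': 69.78631376201608, 'cx': 252.11809030625238, 'cy': 192.53389808204219, 'dist': array([0.02047841, 0.        , 0.        , 0.        , 0.        ]), 'eye': array([0.06598159, 0.50096511, 0.37280019]), 'rotation': array([-0.10537212, -0.07979967,  0.60279268,  0.78687338])}
```

View pics/top0.png

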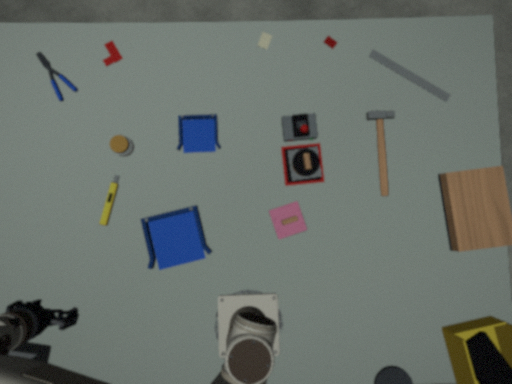

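View pics/scene0.png

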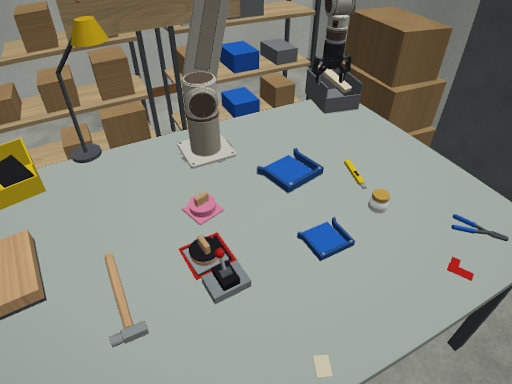

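View pics/wrist0.png

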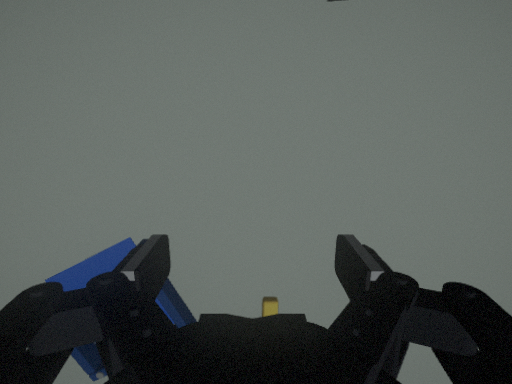

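Top view: there are two blue U's, the larger at (175,238) and the smaller at (199,133). The smaller is the bay. Two pot shapes: a pink one at (288,219), and a black-lidded one on the red-edged pad at (305,163), which is the pot. The control box and red lever are at (300,126). I'll enlarge that area to confirm.

```bash
python3 - <<'E'
from h import *
im=cv2.imread('pics/top0.png'); m=imaging.camera_model('top')
c=im[100:250,130:340]; cv2.imwrite('pics/crop_top.png',cv2.resize(c,None,fx=3.8,fy=3.8,interpolation=cv2.INTER_CUBIC))
im2=cv2.imread('pics/scene0.png'); cv2.imwrite('pics/crop_scene.png',cv2.resize(im2[180:310,160:370],None,fx=3.8,fy=3.8,interpolation=cv2.INTER_CUBIC))
hsv=cv2.cvtColor(im,cv2.COLOR_BGR2HSV)
def comps(mask,name,z):
    n,l,s,c=cv2.connectedComponentsWithStats(mask.astype(np.uint8))
    for i in range(1,n):
        if s[i,4]>25:
            pts=np.argwhere(l==i)[:,::-1].astype(np.float32)
            W=ray(m,pts,z)[:,:2]
            r=cv2.minAreaRect((W*1000).astype(np.float32))
            print(name,s[i],c[i].round(1),np.round(r[0],1),np.round(r[1],1),round(r[2],1))
H,S,V=hsv[...,0],hsv[...,1],hsv[...,2]
comps((H>100)&(H<130)&(S>120)&(V>50),'blue',0.0)
comps(((H<8)|(H>172))&(S>150)&(V>80),'red',0.0)
comps(((H<8)|(H>165))&(S>50)&(S<150)&(V>120),'pink',0.0)
comps((H>20)&(H<35)&(S>130),'yel',0.01)
E
```

```text
blue [59 75 18 16 73] [67.4 82.4] [798.7 566. ] [70.9  9.2] 43.2
blue [51 79 12 21 79] [56.5 89.7] [775.6 601.2] [73.2 11.4] 25.1
blue [ 178  116   41   37 1291] [197.8 133.2] [620.1 146.1] [131.  119.6] 88.8
blue [ 142  207   68   62 2871] [175.  237.9] [281.8 228.5] [169.6 199.1] 12.0
red [325  38  11   9  56] [330.   41.9] [ 920.5 -302.5] [31.6 19.8] 54.4
red [105  42  16  23 186] [112.1  53.5] [895.1 430.5] [62.2 52.4] 26.8
red [301 125   7   7  36] [303.8 127.9] [ 630.8 -204.1] [18.8 21.4] 43.5
red [283 145  40  40 194] [296.4 165.6] [ 512.1 -194. ] [122.4 121.6] 4.3
pink [269 202  38  37 853] [287.4 219.7] [ 329.4 -139.8] [98.8 99. ] 17.3
yel [101 183  16  42 257] [108.6 203.9] [399.  434.3] [ 19.9 135. ] 74.5
yel [ 443  317   69   67 2402] [476.1 345. ] [ -97.  -740.3] [188.4 212.8] 11.4
```

View pics/crop_top.png

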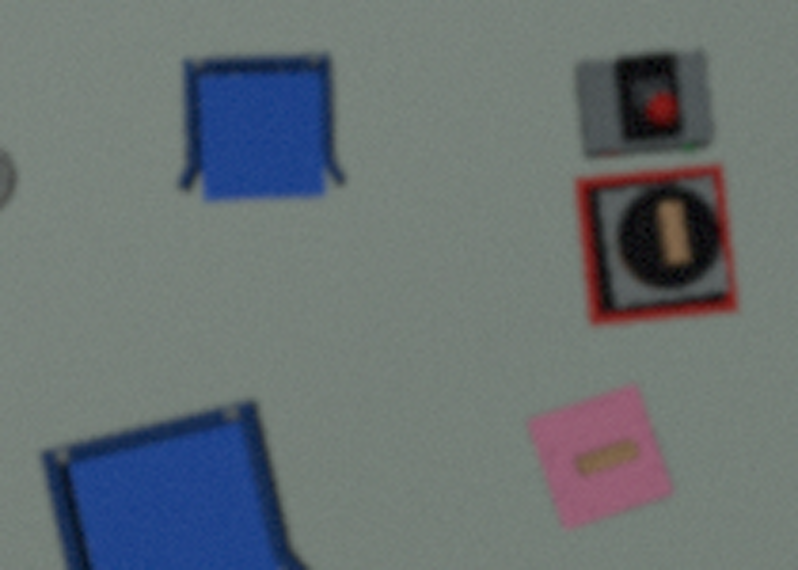

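View pics/crop_scene.png

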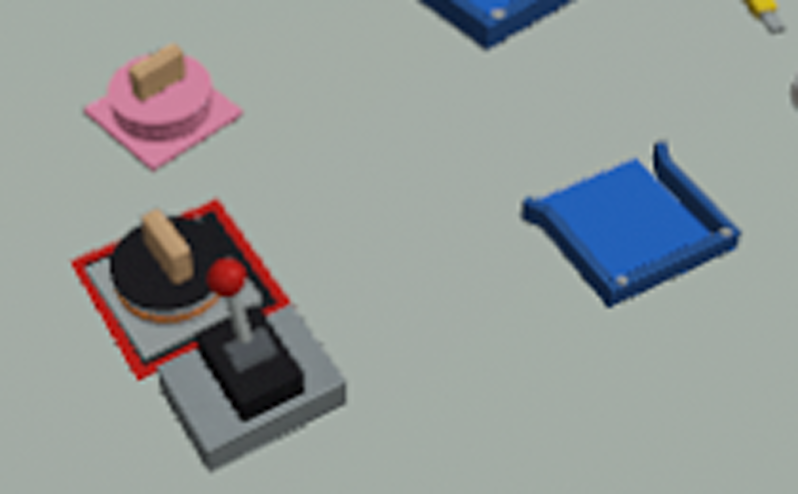

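The black-lidded pot stands on the red-edged pad (enlarged crop 665,235) and is the one meant. The pink one at (600,460) is the decoy. The smaller bay at crop (260,125) opens towards the robot. Next I'll view the bay and then the pot closely with the wrist camera.

```bash
cat >> h.py <<'E'
from scipy.spatial.transform import Rotation as Rn
def go(target, yaw=None):
    """tool-frame units to get TCP to target with tool x at yaw(deg)"""
    o=bot.get_obs(); R=Rn.from_quat(o['tool_rot']).as_matrix()
    d=R.T@(np.array(target)-o['eef_pos'])
    cur=np.degrees(np.arctan2(R[1,0],R[0,0]))
    s='pos %s yaw %.2f shift/0.1: %s'%(o['eef_pos'].round(4),cur,(d/0.1).round(3))
    if yaw is not None:
        t=(cur-yaw+180)%360-180   # tool z down: + turn lowers yaw
        s+=' roll %.4f (%.1f rows)'%(t/90,abs(t)/8.59)
    print(s, 'F',o['ft_force'].round(1),'w',round(o['grip_width'],4),'t',round(o['clock'],2))
E
python3 - <<'E'
from h import *
m=imaging.camera_model('wrist'); print(rot(m).round(3))
go([0.54,0.146,0.30],90)
E
```

```text
[[ 0.261 -0.932 -0.253]
 [ 0.965  0.251  0.069]
 [-0.001 -0.262  0.965]]
pos [0.1302 0.4822 0.2268] yaw 74.89 shift/0.1: [-2.179  4.833 -0.728] roll -0.1679 (1.8 rows) F [-0.2  0.2  0.7] w 0.0851 t 0.15
```

Call:
carry_out(moves=[[-0.2,0.5,0,0,1],[-0.4,1,0,0,1],[-0.4,1,0,0,1]])

```text
clock: 0.45
eef_pos: [0.2191, 0.4152, 0.2272]
tool_rot: [0.795, 0.606, -0.0, 0.001]
ft_force: [-0.8, 1.5, 0.2]
grip_width: 0.0854
```

Call:
carry_out(moves=[[-0.2,0.5,0,0,1],[-0.4,1,0,0,1],[-0.4,1,0,0,1]])

```text
clock: 0.75
eef_pos: [0.3054, 0.3508, 0.2273]
tool_rot: [0.796, 0.606, -0.0, 0.001]
ft_force: [-0.5, -0.1, -0.2]
grip_width: 0.0853
```

Call:
carry_out(moves=[[-0.2,0.5,0,0,1],[-0.4,1,0,0,1],[-0.4,1,0,0,1]])

```text
clock: 1.05
eef_pos: [0.3915, 0.2865, 0.2272]
tool_rot: [0.796, 0.606, 0.0, 0.001]
ft_force: [-1.0, 0.2, -0.6]
grip_width: 0.0854
```

Call:
carry_out(moves=[[-0.2,0.5,0,0,1],[-0.4,1,0,0,1],[-0.4,1,0,-0.08,1],[-0.4,1,0,-0.168,1]])

```text
clock: 1.45
eef_pos: [0.4757, 0.2235, 0.2268]
tool_rot: [0.706, 0.708, -0.0, -0.0]
ft_force: [0.8, 0.2, -1.5]
grip_width: 0.0851
```

```bash
python3 - <<'E'
from h import *
go([0.62,0.146,0.26],90)
E
```

```text
pos [0.4757 0.2235 0.2268] yaw 90.15 shift/0.1: [-0.779  1.441 -0.333] roll 0.0017 (0.0 rows) F [ 0.8  0.2 -1.5] w 0.0851 t 1.45
```

Call:
carry_out(moves=[[-0.2,0.4,-0.1,0,1],[-0.4,0.7,-0.2,0,1],[-0.4,0.7,-0.2,0,1]])

```text
clock: 1.75
eef_pos: [0.5479, 0.1832, 0.2479]
tool_rot: [0.708, 0.706, 0.001, 0.001]
ft_force: [-0.0, 0.8, -0.5]
grip_width: 0.0856
```

Call:
carry_out(moves=[[-0.2,0.4,-0.1,0,1],[-0.4,0.7,-0.1,0,1],[-0.4,0.7,-0.1,0,1],[-0.4,0.7,-0.1,0,1],[-0.4,0.7,-0.1,0,1]])

```text
clock: 2.25
eef_pos: [0.6135, 0.1454, 0.2572]
tool_rot: [0.707, 0.708, -0.0, -0.001]
ft_force: [-0.3, -0.3, -0.4]
grip_width: 0.0851
```

```bash
python3 - <<'E'
from h import *
go([0.62,0.146,0.26],90)
snap('wrist','w1.png'); np.save('w1.npy',np.array([imaging.camera_model('wrist')],dtype=object),allow_pickle=True)
E
```

```text
pos [0.6135 0.1454 0.2572] yaw 90.09 shift/0.1: [ 0.006  0.065 -0.028] roll 0.0010 (0.0 rows) F [-0.3 -0.3 -0.4] w 0.0851 t 2.25
```

View pics/w1.png

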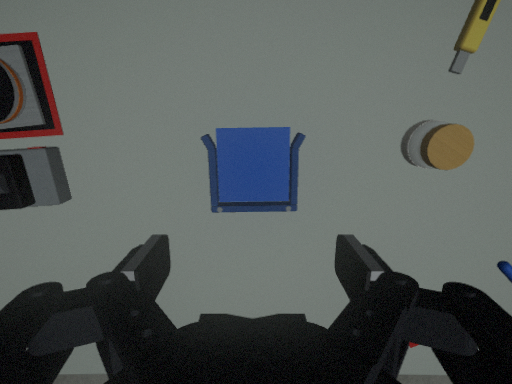

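Wrist view: the bay floor marking spans columns 217–290 and rows 127–202, with the back fence at about row 207. The pad and pot are at upper left and the tin at (445,145). Now I'll measure the floor marking's edges at z=0.

```bash
python3 - <<'E'
from h import *
m=np.load('w1.npy',allow_pickle=True)[0]
im=cv2.imread('pics/w1.png'); 
b=im[:,:,0].astype(float)
print('row165',b[165,205:232].astype(int), b[165,282:306].astype(int))
print('col253',b[118:134,253].astype(int),b[195:216,253].astype(int))
c=im[110:225,190:320]; cv2.imwrite('pics/crop_w1.png',cv2.resize(c,None,fx=5,fy=5,interpolation=cv2.INTER_CUBIC))
E
```

```text
row165 [120 119 121 104  82  94  91  91  90  92  85  60 100 127 126 125 129 128
 129 131 128 129 129 128 130 131 130] [132 130 129 130 131 127 130 110  52  64  81  88  93  88  91  93 104 121
 119 119 119 118 121 121]
col253 [118 117 120 120 120 118 120 120 120 116 133 133 130 129 130 127] [129 127 129 124 127 129 109  56  52  55  50  82  91  87  86  85  93 120
 120 119 117]
```

View pics/crop_w1.png

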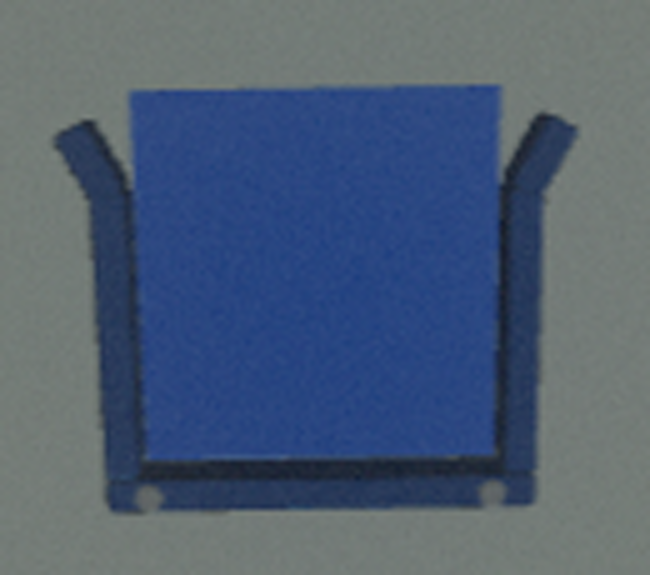

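```bash
cat >> h.py <<'E'
def bayfit(im,m,box,th=110):
    """im BGR; bright-blue floor within box (r0,r1,c0,c1)"""
    r0,r1,c0,c1=box
    b=im[:,:,0].astype(float); sat=b-im[:,:,2]
    floor=np.where(sat>40,b,0)
    mask=np.zeros(b.shape,np.uint8); mask[r0:r1,c0:c1]=((b>th)&(sat>50))[r0:r1,c0:c1]
    n,l,s,c=cv2.connectedComponentsWithStats(mask); i=1+np.argmax(s[1:,4]); mask=(l==i)
    x,y,w,h=s[i,:4]
    L=[];Rr=[];B=[];F=[]
    for r in range(y+h//3,y+h-4):
        cs=np.where(mask[r])[0]; L.append((cs[0]-.5,r)); Rr.append((cs[-1]+.5,r))
    for q in range(x+8,x+w-8):
        rs=np.where(mask[:,q])[0]; F.append((q,rs[0]-.5)); B.append((q,rs[-1]+.5))
    out={}
    for k,p in zip('LRFB',(L,Rr,F,B)):
        W=ray(m,p,0.0)[:,:2]; v=cv2.fitLine(W.astype(np.float32),cv2.DIST_HUBER,0,1e-4,1e-4).ravel()
        out[k]=v
    return out
def showbay(o):
    for k,v in o.items(): print(k,'mid',v[2:].round(4),'ang',round(float(np.degrees(np.arctan2(v[1],v[0])))%180,2))
E
python3 - <<'E'
from h import *
m=np.load('w1.npy',allow_pickle=True)[0]
o=bayfit(cv2.imread('pics/w1.png'),m,(115,215,205,305)); showbay(o)
d=np.mean([v[:2]*np.sign(v[0]) for k,v in o.items() if k in 'LR'],axis=0); 
L,R=o['L'][2:],o['R'][2:]
nL=np.array([-d[1],d[0]]); print('width',abs((L-R)@nL)/np.linalg.norm(d))
yaw=np.arctan2(d[1],d[0]); print('yaw from sides',np.degrees(yaw))
B=o['B']; print('depth',abs((o['F'][2:]-B[2:])@d))
bb=B[:2]*np.sign(B[1]); print('yaw from back',np.degrees(np.arctan2(-bb[0],bb[1])))
mid=(L+R)/2; u=d/np.linalg.norm(d)
home=mid+u*((B[2:]-mid)@u-0.053); print('home',home)
# same in top
mt=imaging.camera_model('top'); print(proj(mt,[[*home,0]]), 'pot rough pad')
E
```

```text
L mid [0.6289 0.0958] ang 1.35
R mid [0.6434 0.2018] ang 2.11
F mid [0.5603 0.1381] ang 90.13
B mid [0.6697 0.1476] ang 91.61
width 0.105518006
yaw from sides 1.7300692
depth 0.10961883
yaw from back 1.6098593
home [0.6166365 0.1482099]
[[197.41620109 134.99022296]] pot rough pad
```

Bay width comes out at 105.5 mm against 106 given, yaw about 1.65°, home at (0.6166, 0.1482). Now the pot, with the same camera orientation.

Call:
carry_out(moves=[[-0.5,0,0,0,1],[-1,0,0,0,1],[-1,0,0,0,1]])

```text
clock: 2.6
eef_pos: [0.6139, 0.0397, 0.2583]
tool_rot: [0.709, 0.705, -0.001, 0.001]
ft_force: [0.2, -0.7, -0.2]
grip_width: 0.0855
```

Call:
carry_out(moves=[[-0.5,-0.1,0,0,1],[-1,-0.3,0,0,1],[-1,-0.3,0,0,1]])

```text
clock: 2.9
eef_pos: [0.5826, -0.0591, 0.2583]
tool_rot: [0.709, 0.706, -0.001, 0.0]
ft_force: [0.3, 0.2, 0.1]
grip_width: 0.0854
```

Call:
carry_out(moves=[[-0.5,-0.1,0,0,1],[-1,-0.3,0,0,1],[-1,-0.3,0,0,1],[-1,-0.3,0,0,1],[-1,-0.3,0,0,1]])

```text
clock: 3.4
eef_pos: [0.5553, -0.1543, 0.2578]
tool_rot: [0.707, 0.708, 0.001, 0.0]
ft_force: [0.1, -0.1, -0.3]
grip_width: 0.0853
```

```bash
python3 - <<'E'
from h import *
go([0.55,-0.2,0.26],90)
snap('wrist','w2.png'); np.save('w2.npy',np.array([imaging.camera_model('wrist')],dtype=object),allow_pickle=True)
E
```

```text
pos [ 0.5553 -0.1543  0.2578] yaw 90.10 shift/0.1: [-0.457 -0.053 -0.022] roll 0.0011 (0.0 rows) F [ 0.1 -0.1 -0.3] w 0.0853 t 3.4
```

View pics/w2.png

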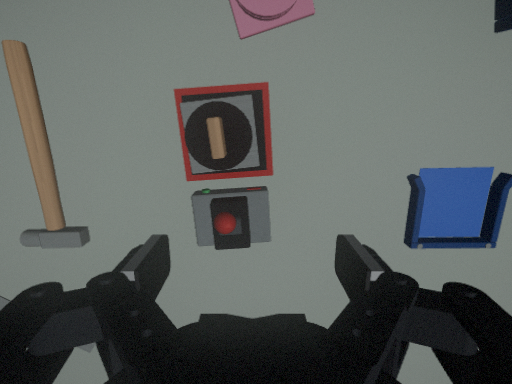

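This view holds both: the pot grip at (216,138), foot edges around columns 187–260 and rows 97–172, the lever knob at (227,223), and the bay at right (455,207). I'll enlarge it and measure the foot, grip, pad and knob.

```bash
python3 - <<'E'
from h import *
m=np.load('w2.npy',allow_pickle=True)[0]
im=cv2.imread('pics/w2.png'); c=im[75:255,165:285]; cv2.imwrite('pics/crop_w2.png',cv2.resize(c,None,fx=3.3*1.0,fy=3.3,interpolation=cv2.INTER_CUBIC))
hsv=cv2.cvtColor(im,cv2.COLOR_BGR2HSV).astype(int); H,S,V=hsv[...,0],hsv[...,1],hsv[...,2]
def comp(mask,box):
    k=np.zeros(mask.shape,np.uint8); r0,r1,c0,c1=box; k[r0:r1,c0:c1]=mask[r0:r1,c0:c1]
    n,l,s,c=cv2.connectedComponentsWithStats(k); i=1+np.argmax(s[1:,4]); return l==i,s[i],c[i]
def rect(k,z):
    cs,_=cv2.findContours(k.astype(np.uint8),cv2.RETR_EXTERNAL,cv2.CHAIN_APPROX_NONE)
    p=max(cs,key=len).reshape(-1,2); W=ray(m,p,z)[:,:2]*1000
    return cv2.minAreaRect(W.astype(np.float32)),p
red=((H<8)|(H>170))&(S>130)&(V>60)
k,s,c=comp(red,(75,186,165,285)); print('pad',rect(k,0)[0],s)
k,s,c=comp(red,(195,250,200,260)); print('knob',s,c, ray(m,[c],0.105), ray(m,[c],.112))
wood=(H>5)&(H<20)&(S>80)&(V>110)
k,s,c=comp(wood,(105,170,195,235)); print('grip',s,c,rect(k,0.066)[0],ray(m,[c],.066))
print('HSV samples grip top',hsv[122,216],hsv[155,217], 'lid',hsv[140,238],'foot',hsv[165,195],hsv[102,245],'pad',hsv[150,264])
print(im[100,180:270].max(axis=1)); print(im[168,180:275].max(axis=1))
o=bayfit(im,m,(160,250,405,505)); showbay(o)
E
```

```text
pad ((511.2146301269531, -191.24346923828125), (129.1730194091797, 128.5791778564453), 4.2446746826171875) [ 175   83   97   98 1891]
knob [215 213  21  21 328] [225.07926829 223.125     ] [[ 0.60689777 -0.1837509   0.105     ]] [[ 0.60412927 -0.18303091  0.112     ]]
grip [207 117  18  42 480] [215.4875     137.62083333] ((512.71044921875, -196.69052124023438), (48.10170364379883, 14.407438278198242), 6.7491230964660645) [[ 0.51223355 -0.196754    0.066     ]]
HSV samples grip top [ 16  86 137] [ 15  84 128] lid [ 0 62 37] foot [ 90  10 107] [ 90   7 104] pad [ 0  7 39]
[132 106  67  49  38  47  48  44  46  45  46  43  48  45  49  62  63  65
  63  67  67  69  80  94  96 103 103 102 100 101 106 102  96 101 101  99
  99  99  97 100  98 101 101 104 108 108 107 109 106 104 107 106 108 106
 106 105 106 105 101 108 103 104 105 104 107 106 103 104 103 104 106  97
  76  44  44  40  43  46  50  40  47  44  74 119 134 133 132 133 131 129]
[134 135 133 133 124 127 132 131 131 131 113  94 106 106 106 105 108 109
 104 108 108 109 108 109 106 109 105 102  75  48  47  37  43  40  35  37
  40  41  40  38  35  35  37  39  39  41  39  43  42  49  69  81 105 104
 103 103 108 101  74  62  56  51  41  42  46  43  43  43  41  43  37  37
  42  41  34  41  41  39  41  44  42  38  43  40  43  46  77 116 131 131
 131 132 130 125 133]
L mid [0.6234 0.1081] ang 1.19
R mid [0.6222 0.2021] ang 1.54
F mid [0.5597 0.146 ] ang 90.53
B mid [0.6695 0.1669] ang 90.42
```

View pics/crop_w2.png

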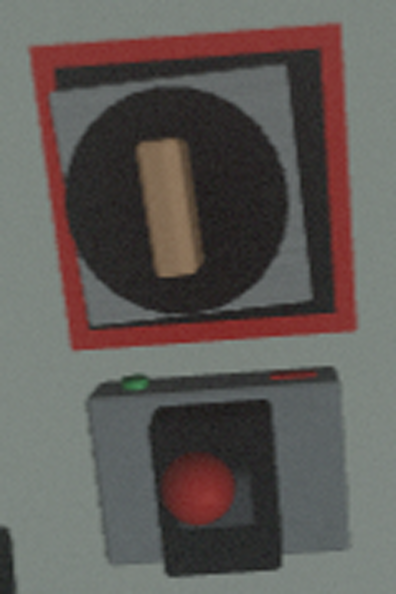

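```bash
python3 - <<'E'
from h import *
m=np.load('w2.npy',allow_pickle=True)[0]
im=cv2.imread('pics/w2.png'); hsv=cv2.cvtColor(im,cv2.COLOR_BGR2HSV).astype(int); H,S,V=hsv[...,0],hsv[...,1],hsv[...,2]
k=((V>75)&(S<45)).astype(np.uint8)
# restrict to pad interior: hull eroded of red outer
poly=np.array([[177,91],[265,85],[270,174],[189,179]],np.int32)
mm=np.zeros_like(k); cv2.fillConvexPoly(mm,poly,1); k&=mm
ok=cv2.morphologyEx(k,cv2.MORPH_OPEN,np.ones((3,3),np.uint8))
vis=im.copy(); vis[ok>0]=(0,255,0); cv2.imwrite('pics/mask_w2.png',cv2.resize(vis[75:190,165:285],None,fx=5,fy=5,interpolation=cv2.INTER_NEAREST))
c=np.array([[50,92],[287,65],[313,300],[88,325]])/3.3+[165,75]
W=ray(m,c,0.008)[:,:2]; print(W.round(4)); 
for a in range(4): 
    e=W[(a+1)%4]-W[a]; print(np.linalg.norm(e).round(4),np.degrees(np.arctan2(e[1],e[0])).round(2))
print('centre',W.mean(0))
p=np.argwhere(ok)[:,::-1].astype(float); WW=ray(m,p,.008)[:,:2]*1000; print(cv2.minAreaRect(WW.astype(np.float32)))
E
```

```text
[[ 0.47   -0.2508]
 [ 0.459  -0.1529]
 [ 0.5564 -0.1412]
 [ 0.5679 -0.2407]]
0.0985 96.38
0.0981 6.85
0.1001 -83.43
0.0984 -174.09
centre [ 0.51331876 -0.19642448]
((512.823486328125, -197.16122436523438), (98.70762634277344, 99.11146545410156), 6.77961540222168)
```

View pics/mask_w2.png

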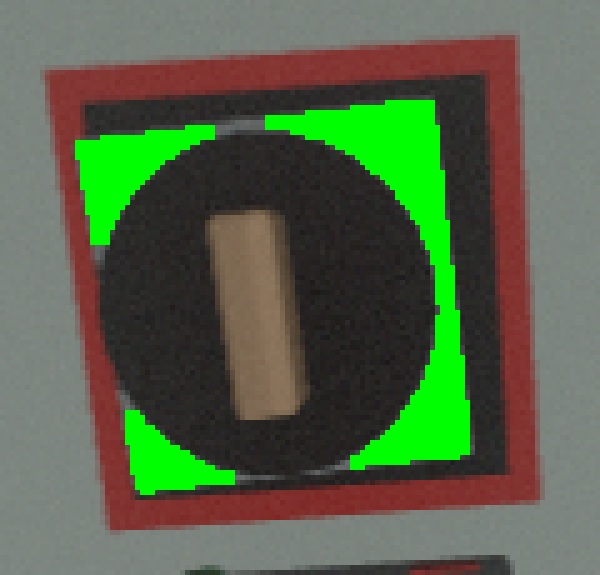

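The foot measures 98.7–99.1 mm (100 given), centre (0.513,-0.197), yaw 6.75°. The grip's own fit agrees: (0.5125,-0.1967), 6.75°. Next, move above it.

```bash
python3 - <<'E'
from h import *
go([0.513,-0.197,0.15],96.75)
E
```

```text
pos [ 0.5554 -0.154   0.2577] yaw 90.15 shift/0.1: [-0.429 -0.426  1.077] roll -0.0734 (0.8 rows) F [-0.5 -0.4 -0.3] w 0.0856 t 3.45
```

Call:
carry_out(moves=[[-0.2,-0.2,0,-0.073,1],[-0.43,-0.43,0.2,-0.073,1],[-0.43,-0.43,0.6,-0.073,1],[-0.43,-0.43,0.9,-0.073,1],[-0.43,-0.43,1,-0.073,1],[-0.43,-0.43,1,-0.073,1],[-0.43,-0.43,1,-0.073,1],[-0.43,-0.43,1,-0.073,1]])

```text
clock: 4.25
eef_pos: [0.5135, -0.199, 0.1595]
tool_rot: [0.665, 0.747, 0.001, 0.002]
ft_force: [-0.4, 0.5, 0.2]
grip_width: 0.0849
```

```bash
python3 - <<'E'
from h import *
go([0.513,-0.197,0.074],96.75)
snap('wrist','w3.png')
E
```

```text
pos [ 0.5135 -0.199   0.1595] yaw 96.63 shift/0.1: [ 0.022 -0.006  0.855] roll -0.0013 (0.0 rows) F [-0.4  0.5  0.2] w 0.0849 t 4.25
```

View pics/w3.png

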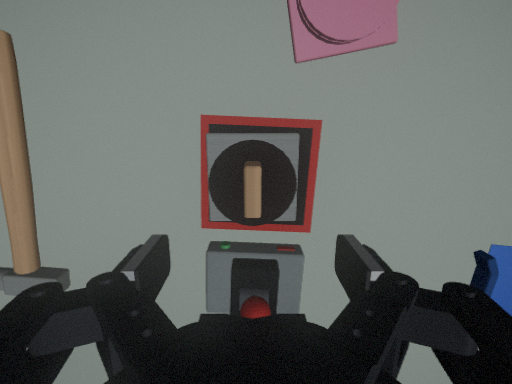

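Jaws are square to the grip and centred on it: the bar is at column 253, between the pads at 168 and 337. Descend and grip.

Call:
carry_out(moves=[[0.02,0,0.3,0,1],[0.02,0,0.55,0,1],[0.02,0,0.75,0,1],[0.02,0,0.85,0,1],[0.02,0,0.85,0,1],[0.02,0,0.85,0,1],[0.02,0,0.85,0,1]])

```text
clock: 5.0
eef_pos: [0.5129, -0.1976, 0.0741]
tool_rot: [0.665, 0.746, 0.001, 0.001]
ft_force: [-0.2, -0.8, -0.4]
grip_width: 0.0855
```

```bash
python3 - <<'E'
from h import *
go([0.513,-0.197,0.074],96.75)
snap('wrist','w4.png');snap('scene','s4.png')
E
```

```text
pos [ 0.5129 -0.1976  0.0741] yaw 96.57 shift/0.1: [0.005 0.002 0.001] roll -0.0020 (0.0 rows) F [-0.2 -0.8 -0.4] w 0.0855 t 5.0
```

View pics/s4.png

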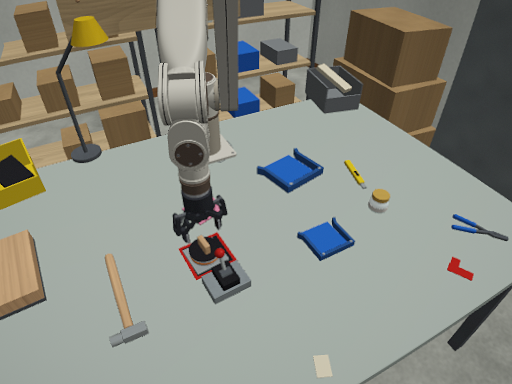

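View pics/w4.png

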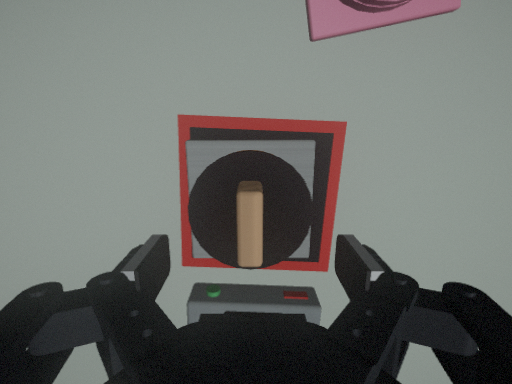

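```bash
python3 - <<'E'
from h import *
m=imaging.camera_model('wrist'); o=bot.get_obs(); p=o['eef_pos']
for dz in (0,-.006,-.025): print(dz,proj(m,[[p[0],p[1],p[2]+dz]]))
# bar top ends and lid check at this view
for uv in [(250,186),(250,265),(238,225),(262,225)]: print(uv,ray(m,[uv],.066).round(4))
E
```

```text
0 [[249.73675134 237.46590432]]
-0.006 [[249.82903173 233.21786603]]
-0.025 [[250.0824532  221.54861947]]
(250, 186) [[ 0.4842 -0.2006  0.066 ]]
(250, 265) [[ 0.5346 -0.1948  0.066 ]]
(238, 225) [[ 0.5089 -0.205   0.066 ]]
(262, 225) [[ 0.5073 -0.1907  0.066 ]]
```

The grasp point projects onto the middle of the bar (250,233), and the bar's top spans x 0.488–0.535. Closing.

Call:
carry_out(moves=[[0,0,0,0,0],[0,0,0,0,-0.5],[0,0,0,0,-1],[0,0,0,0,-1],[0,0,0,0,-1],[0,0,0,0,-1],[0,0,0,0,-1],[0,0,0,0,-1]])

```text
clock: 5.9
eef_pos: [0.5116, -0.1971, 0.0725]
tool_rot: [0.665, 0.746, -0.0, -0.0]
ft_force: [0.2, -0.9, 0.1]
grip_width: -0.0
```

```bash
python3 - <<'E'
from h import *
go([0.513,-0.197,0.074],91.6)
snap('wrist','w5.png');snap('scene','s5.png')
E
```

```text
pos [ 0.5116 -0.1971  0.0725] yaw 96.57 shift/0.1: [-0.001  0.014 -0.015] roll 0.0553 (0.6 rows) F [ 0.2 -0.9  0.1] w -0.0 t 5.9
```

View pics/w5.png

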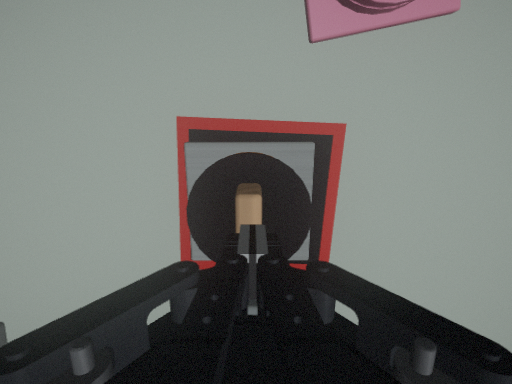

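```bash
python3 - <<'E'
from h import *
im=cv2.imread('pics/s5.png'); cv2.imwrite('pics/crop_s5.png',cv2.resize(im[150:310,130:290],None,fx=3.7,fy=3.7,interpolation=cv2.INTER_CUBIC))
m=imaging.camera_model('scene'); p=bot.get_obs()['eef_pos']
for dz in (0,-.006,-.025): print(dz,(proj(m,[[p[0],p[1],p[2]+dz]])-[130,150])*3.7)
E
```

```text
0 [[269.09294136 327.27816026]]
-0.006 [[269.88880186 332.62379019]]
-0.025 [[272.36919801 349.25758318]]
```

View pics/crop_s5.png

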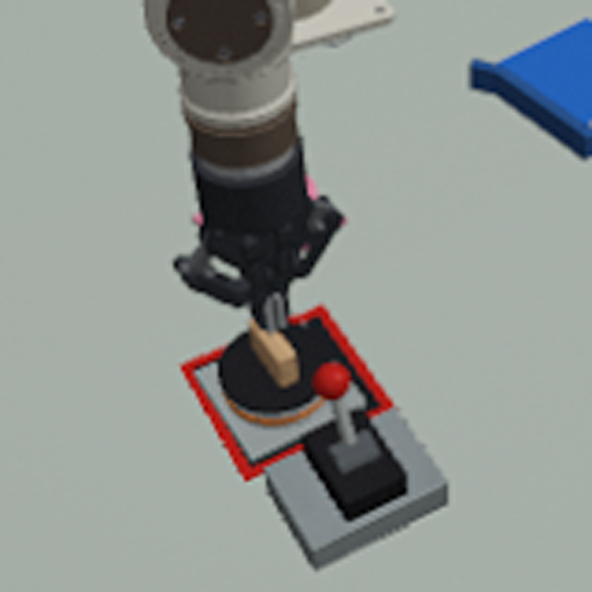

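```bash
cat >> h.py <<'E'
def tri(m1,u1,m2,u2):
    a=ray(m1,[u1],0)[0]; b=ray(m2,[u2],0)[0]; e1=np.array(m1['eye']); e2=np.array(m2['eye'])
    d1=(a-e1)/np.linalg.norm(a-e1); d2=(b-e2)/np.linalg.norm(b-e2)
    t=np.linalg.lstsq(np.c_[d1,-d2],e2-e1,rcond=None)[0]
    p=e1+t[0]*d1; q=e2+t[1]*d2; return (p+q)/2, np.linalg.norm(p-q)
E
python3 - <<'E'
from h import *
w=imaging.camera_model('wrist'); s=imaging.camera_model('scene')
for v in (323,326,329): print(tri(w,(253,225),s,(130+272/3.7,150+v/3.7)))
im=cv2.imread('pics/w5.png'); cv2.imwrite('pics/crop_w5.png',cv2.resize(im[160:330,170:340],None,fx=3.5,fy=3.5,interpolation=cv2.INTER_CUBIC))
E
```

```text
(array([ 0.50545356, -0.19435437,  0.06906471]), np.float64(0.0031105107240939427))
(array([ 0.50629713, -0.1945714 ,  0.06679664]), np.float64(0.0024427547630409404))
(array([ 0.50714246, -0.19478899,  0.06452521]), np.float64(0.0017736860190519172))
```

View pics/crop_w5.png

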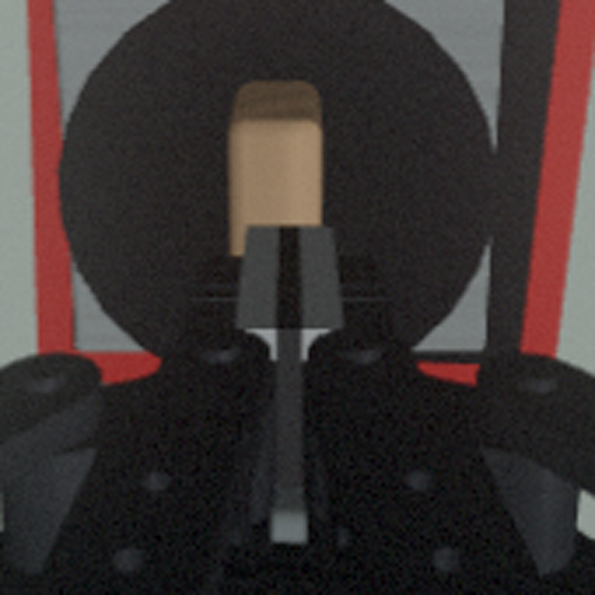

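```bash
python3 - <<'E'
from h import *
w=imaging.camera_model('wrist'); s=imaging.camera_model('scene'); o=bot.get_obs(); p=o['eef_pos'];R=Rn.from_quat(o['tool_rot']).as_matrix()
for tz in (-.02,-.01,0,.01,.025):
    for ty in (-.011,.011):
        q=p+R@[0,ty,tz]; print(tz,ty,q.round(4),'wrist',proj(w,q).round(1),'crop',((proj(w,q)-[170,160])*3.5).round(0),'scene crop',((proj(s,q)-[130,150])*3.7).round(0))
E
```

```text
-0.02 -0.011 [ 0.5007 -0.1983  0.0925] wrist [[249.3 233.8]] crop [[278. 258.]] scene crop [[260. 300.]]
-0.02 0.011 [ 0.5225 -0.1958  0.0925] wrist [[249.4 273.4]] crop [[278. 397.]] scene crop [[273. 318.]]
-0.01 -0.011 [ 0.5007 -0.1983  0.0825] wrist [[249.5 226.1]] crop [[278. 232.]] scene crop [[261. 309.]]
-0.01 0.011 [ 0.5225 -0.1958  0.0825] wrist [[249.6 263.5]] crop [[279. 362.]] scene crop [[275. 328.]]
0 -0.011 [ 0.5007 -0.1983  0.0725] wrist [[249.7 219.4]] crop [[279. 208.]] scene crop [[262. 318.]]
0 0.011 [ 0.5225 -0.1958  0.0725] wrist [[249.7 254.8]] crop [[279. 332.]] scene crop [[276. 337.]]
0.01 -0.011 [ 0.5007 -0.1983  0.0625] wrist [[249.8 213.5]] crop [[279. 187.]] scene crop [[264. 327.]]
0.01 0.011 [ 0.5225 -0.1958  0.0625] wrist [[249.9 247. ]] crop [[280. 304.]] scene crop [[277. 345.]]
0.025 -0.011 [ 0.5007 -0.1983  0.0475] wrist [[250.  205.8]] crop [[280. 160.]] scene crop [[266. 340.]]
0.025 0.011 [ 0.5225 -0.1958  0.0475] wrist [[250.  236.9]] crop [[280. 269.]] scene crop [[279. 359.]]
```

Jaws shut on nothing (width 0). The wrist and scene views agree that the real fingertips end about 9 mm above the reported TCP (tip z ≈ 0.081), not 25 mm ahead of it as stated. The bar's top is at 0.066, so the fingers closed just over it without touching. I'll trust the pictures: reopen and go about 39 mm lower in stages, watching the force.

Call:
carry_out(moves=[[0,0,0,0,1],[0,0,0,0,1],[0,0,0,0,1],[0,0,0,0,1],[0,0,0,0,1],[0,0,0,0,1],[0,0,0,0,1],[0,0,0,0,1],[0,0,0.1,0,1],[0,0,0.2,0,1],[0,0,0.2,0,1],[0,0,0.2,0,1]])

```text
clock: 7.2
eef_pos: [0.511, -0.1968, 0.0516]
tool_rot: [0.665, 0.747, -0.0, -0.001]
ft_force: [0.4, -0.3, -0.8]
grip_width: 0.0853
```

Call:
carry_out(moves=[[0,0,0.05,0,1],[0,0,0.1,0,1],[0,0,0.15,0,1],[0,0,0.15,0,1]])

```text
clock: 7.6
eef_pos: [0.5109, -0.1968, 0.0365]
tool_rot: [0.665, 0.746, -0.0, -0.001]
ft_force: [0.2, -0.3, -0.1]
grip_width: 0.0856
```

```bash
python3 - <<'E'
from h import *
go([0.513,-0.197,0.034],96.7)
im=snap('scene','s6.png')[:,:,::-1]; cv2.imwrite('pics/crop_s6.png',cv2.resize(im[150:310,130:290],None,fx=3.7,fy=3.7,interpolation=cv2.INTER_CUBIC))
snap('wrist','w6.png')
E
```

```text
pos [ 0.5109 -0.1968  0.0365] yaw 96.57 shift/0.1: [-0.004  0.02   0.025] roll -0.0014 (0.0 rows) F [ 0.2 -0.3 -0.1] w 0.0856 t 7.6
```

View pics/crop_s6.png

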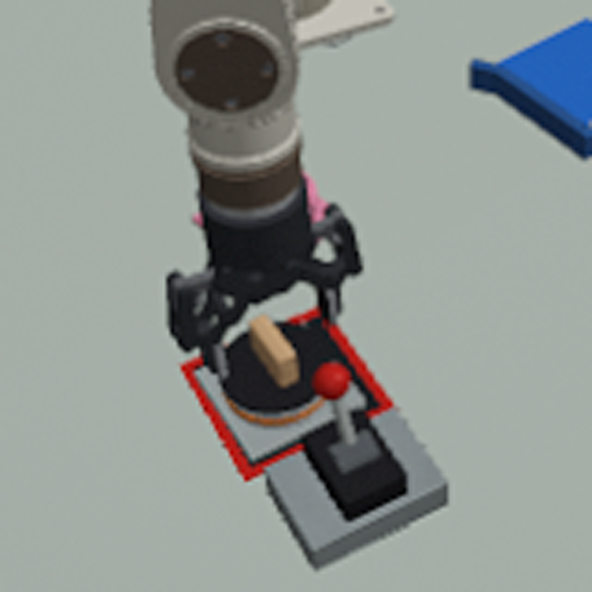

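View pics/w6.png

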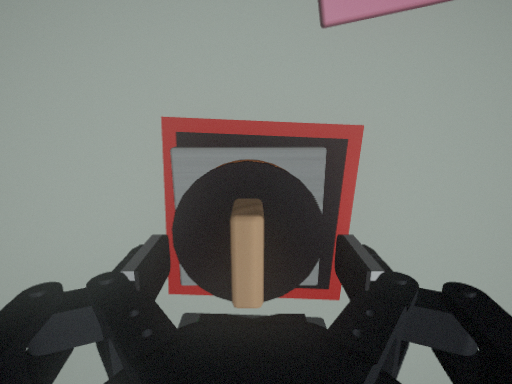

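Both fingers now straddle the bar, tips at scene crop (222,375) and (335,315), with no contact force. Go down 4 mm more and close.

Call:
carry_out(moves=[[0,0,0.04,0,1],[0,0,0.04,0,0.2],[0,0,0.04,0,-0.3],[0,0,0.04,0,-0.6],[0,0,0.04,0,-1],[0,0,0.04,0,-1],[0,0,0.04,0,-1],[0,0,0.04,0,-1],[0,0,0.04,0,-1]])

```text
clock: 8.6
eef_pos: [0.512, -0.1976, 0.034]
tool_rot: [0.665, 0.746, -0.0, 0.001]
ft_force: [-0.5, -2.2, 3.2]
grip_width: 0.015
```

```bash
python3 - <<'E'
from h import *
go([0.513,-0.197,0.034],91.6)
im=snap('scene','s7.png')[:,:,::-1]; cv2.imwrite('pics/crop_s7.png',cv2.resize(im[150:310,130:290],None,fx=3.7,fy=3.7,interpolation=cv2.INTER_CUBIC))
snap('wrist','w7.png')
E
```

```text
pos [ 0.512  -0.1976  0.034 ] yaw 96.56 shift/0.1: [ 0.005  0.011 -0.   ] roll 0.0551 (0.6 rows) F [-0.5 -2.2  3.2] w 0.015 t 8.6
```

View pics/w7.png

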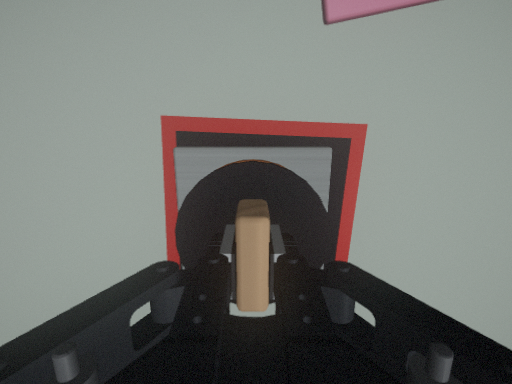

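View pics/crop_s7.png

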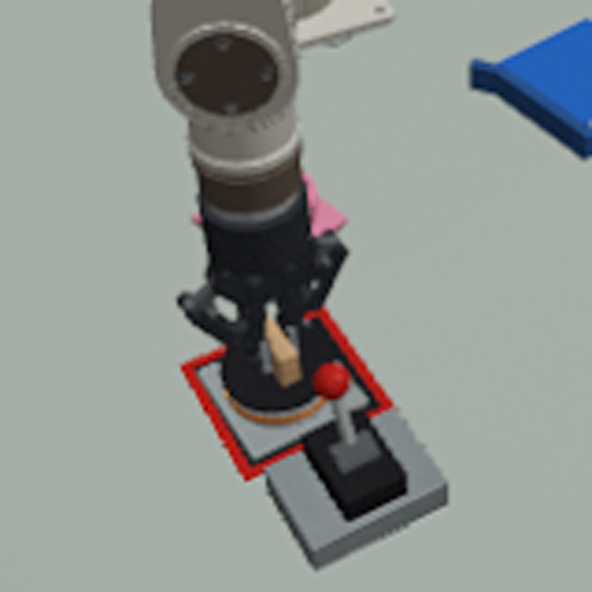

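Gripped: width 15 mm, with the bar between the pads. The pot stands flat. Slide it sideways towards the bay mouth in small rows.

Call:
carry_out(moves=[[0.1,0,0,0,-1],[0.25,0.01,0,0.01,-1],[0.5,0.03,0,0.03,-1],[0.75,0.05,0,0.05,-1],[1,0.06,0,0.055,-1],[1,0.06,0,0.055,-1]])

```text
clock: 9.3
eef_pos: [0.5062, -0.0933, 0.034]
tool_rot: [0.696, 0.718, 0.002, -0.001]
ft_force: [-0.8, 5.5, 6.4]
grip_width: 0.0153
```

```bash
python3 - <<'E'
from h import *
go([0.492,0.147,0.034],91.6)
E
```

```text
pos [ 0.5062 -0.0933  0.034 ] yaw 91.85 shift/0.1: [ 2.406 -0.064  0.01 ] roll 0.0028 (0.0 rows) F [-0.8  5.5  6.4] w 0.0153 t 9.3
```

Call:
carry_out(moves=[[0.25,0,0,0,-1],[0.5,-0.02,0,0,-1],[0.75,-0.03,0,0.002,-1],[1,-0.04,0,0.003,-1],[1,-0.04,0,0.003,-1]])

```text
clock: 9.8
eef_pos: [0.4993, 0.0062, 0.034]
tool_rot: [0.697, 0.717, 0.002, -0.001]
ft_force: [-0.4, 6.5, 7.5]
grip_width: 0.0153
```

Call:
carry_out(moves=[[0.25,0,0,0,-1],[0.5,-0.02,0,0,-1],[0.75,-0.03,0,0,-1],[1,-0.04,0,0,-1],[1,-0.04,0,0,-1]])

```text
clock: 10.3
eef_pos: [0.493, 0.1058, 0.034]
tool_rot: [0.697, 0.717, 0.002, -0.001]
ft_force: [-0.7, 6.2, 6.7]
grip_width: 0.0152
```

```bash
python3 - <<'E'
from h import *
go([0.492,0.147,0.034],91.6)
snap('top','t8.png'); snap('wrist','w8.png')
E
```

```text
pos [0.493  0.1058 0.034 ] yaw 91.58 shift/0.1: [0.412 0.001 0.002] roll -0.0002 (0.0 rows) F [-0.7  6.2  6.7] w 0.0152 t 10.3
```

View pics/w8.png

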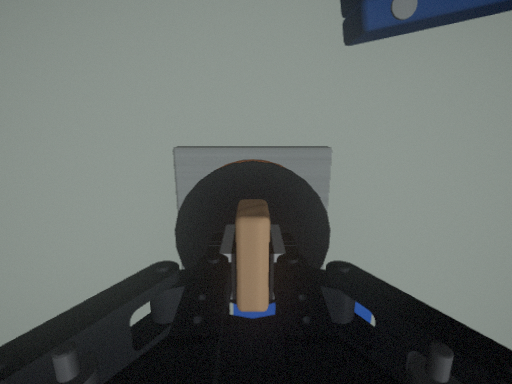

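View pics/t8.png

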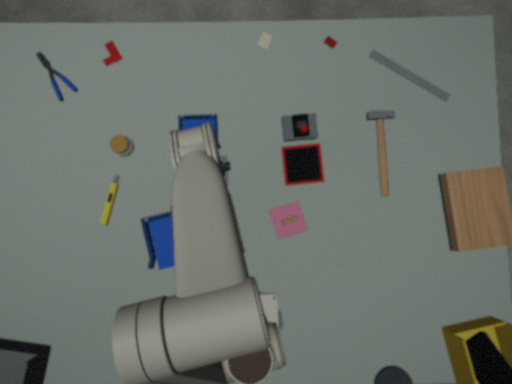

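The pot is held square: its rear foot edge is at row 147, corners (174,147) and (330,147). I'll compute the foot's pose from those.

```bash
cat >> h.py <<'E'
def footback(im,m,z=0.008,r0=135,r1=165,c0=120,c1=400):
    """rear foot edge + left/right side edges seen by the wrist cam when held; foot is brighter/darker than bench: use gradient"""
    g=cv2.GaussianBlur(cv2.cvtColor(im,cv2.COLOR_BGR2GRAY),(3,3),0).astype(float)
    return g
E
python3 - <<'E'
from h import *
im=cv2.imread('pics/w8.png'); c=im[135:215,160:345]; cv2.imwrite('pics/crop_w8.png',cv2.resize(c,None,fx=4.2,fy=4.2,interpolation=cv2.INTER_CUBIC))
g=im.mean(axis=2).astype(int)
for q in (185,220,280,320): print('col',q,g[140:158,q])
for r in (152,165,185): print('row',r,g[r,166:184],g[r,322:340])
E
```

```text
col 185 [143 146 143 145 145 143  85  93 113 116 120 118 119 123 125 123 122 121]
col 220 [143 143 144 146 143 144  86  90 111 116 119 118 122 123 124 121 121 121]
col 280 [143 143 146 144 143 145  86  88 113 116 121 118 120 121 121 120 121 120]
col 320 [143 146 146 145 145 143  88  93 113 116 119 120 122 120 122 123 119 121]
row 152 [146 144 145 145 143 145 135 111 104 119 120 118 120 120 121 121 121 120] [118 123 119 121 121 120 121 120 120 128 129 143 143 146 145 143 146 145]
row 165 [146 144 144 144 144 144 144 124  97 104 115 120 118 120 120 120 118 119] [122 121 121 121 120 123 123 124 128 129 144 143 146 146 144 144 143 143]
row 185 [145 146 143 143 144 142 144 145 143 125 103 116 122 122 123 122 122 121] [119 118 120 119 121 118 119 126 144 142 142 141 143 144 143 144 143 145]
```

View pics/crop_w8.png

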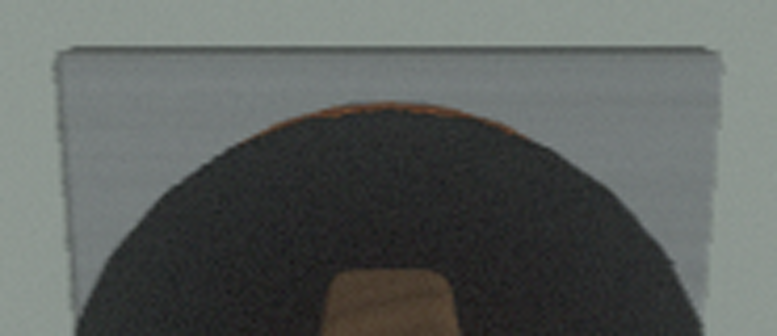

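```bash
python3 - <<'E'
from h import *
m=imaging.camera_model('wrist'); o=bot.get_obs(); p=o['eef_pos']
rear=ray(m,[(185,145.5),(320,145.5)],0.0); print('rear z0',rear.round(4))
rt=ray(m,[(185,147.5),(320,147.5)],0.008); print('rear z8',rt.round(4))
L=ray(m,[(172.7,165)],.008)[0];R=ray(m,[(331.6,165)],.008)[0]; L2=ray(m,[(174.8,185)],.008)[0];R2=ray(m,[(329.6,185)],.008)[0]
print(L,R,np.linalg.norm(L-R),np.linalg.norm(L2-R2))
e=rear[1]-rear[0]; yaw=np.arctan2(-e[0],e[1]); print('yaw',np.degrees(yaw))
u=np.array([np.cos(yaw),np.sin(yaw)]); n=np.array([-u[1],u[0]])
mid=((L+R)/2)[:2]; rm=rear.mean(0)[:2]
c=mid+u*((rm-mid)@u+0.05); print('centre',c,'tcp',p,'c-tcp in tool dirs',(c-p[:2])@u,(c-p[:2])@n)
home=np.array([.6166,.1482]); by=np.radians(1.65); bu=np.array([np.cos(by),np.sin(by)]); bn=np.array([-bu[1],bu[0]])
d=c-home; print('pot in bay: x',d@bu,'y',d@bn)
E
```

```text
rear z0 [[0.4451 0.0621 0.    ]
 [0.4428 0.1494 0.    ]]
rear z8 [[0.4455 0.0639 0.008 ]
 [0.4433 0.1475 0.008 ]]
[0.45667983 0.05576052 0.008     ] [0.4540676  0.15577718 0.008     ] 0.10005076290971907 0.09940588480088297
yaw 1.5181521732912047
centre [0.49397466 0.10679189] tcp [0.49317621 0.1051886  0.03406957] c-tcp in tool dirs 0.0008406428580121362 0.0015815725748827894
pot in bay: x -0.12376680316615551 y -0.03786007552235441
```

The foot measures 100.0 mm wide with yaw 1.52°. It is 37.9 mm to the right of the bay axis and 123.8 mm short of home. Align sideways, then enter slowly.

Call:
carry_out(moves=[[0.2,0,0,0,-1],[0.38,0,0,0,-1],[0.38,0,0,0,-1],[0.38,0.1,0,0,-1],[0.38,0.2,0,0,-1],[0.38,0.25,0,0,-1],[0.38,0.25,0,0,-1]])

```text
clock: 11.1
eef_pos: [0.5152, 0.141, 0.0339]
tool_rot: [0.698, 0.716, -0.001, -0.002]
ft_force: [-6.2, 0.6, 11.2]
grip_width: 0.0148
```

```bash
python3 - <<'E'
from h import *
go([0.492,0.147,0.034],91.6)
im=snap('wrist','w9.png')[:,:,::-1]; sc=snap('scene','s9.png')[:,:,::-1]
cv2.imwrite('pics/crop_s9.png',cv2.resize(sc[150:290,250:400],None,fx=4,fy=4,interpolation=cv2.INTER_CUBIC))
E
```

```text
pos [0.5152 0.141  0.0339] yaw 91.40 shift/0.1: [ 0.066 -0.231 -0.   ] roll -0.0022 (0.0 rows) F [-6.2  0.6 11.2] w 0.0148 t 11.1
```

View pics/crop_s9.png

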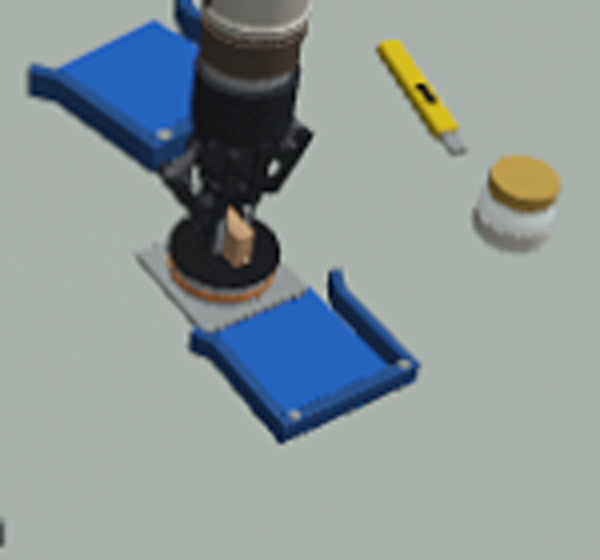

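View pics/w9.png

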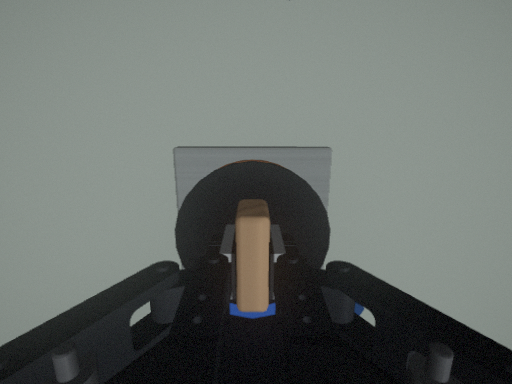

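The foot faces the mouth squarely. The TCP shows it still about 2.7 mm right of the axis, from friction lag. Correct that and go on, easing the downward press slightly.

Call:
carry_out(moves=[[0.03,0.05,-0.005,-0.003,-1],[0.035,0.1,-0.005,-0.003,-1],[0.035,0.2,-0.005,-0.003,-1],[0.035,0.3,-0.005,-0.003,-1],[0.035,0.3,-0.005,-0.003,-1]])

```text
clock: 11.7
eef_pos: [0.5468, 0.1449, 0.034]
tool_rot: [0.697, 0.717, -0.0, -0.001]
ft_force: [-0.3, -0.1, 3.7]
grip_width: 0.0153
```

```bash
cat >> h.py <<'E'
def pib():
    o=bot.get_obs(); R=Rn.from_quat(o['tool_rot']).as_matrix(); x=R[:2,0]; u=np.array([x[1],-x[0]]); n=x
    c=o['eef_pos'][:2]+u*.0008+n*.0016
    home=np.array([.6166,.1482]); by=np.radians(1.65); bu=np.array([np.cos(by),np.sin(by)]); bn=np.array([-bu[1],bu[0]])
    d=c-home; print('pot in bay x %.4f y %.4f'%(d@bu,d@bn),'yaw',np.degrees(np.arctan2(u[1],u[0])).round(2),'z',o['eef_pos'][2].round(4),'F',o['ft_force'].round(1),'T',o['ft_torque'].round(2),'w',round(o['grip_width'],4))
E
python3 - <<'E'
from h import *
pib()
im=snap('wrist','w10.png')[:,:,::-1]; sc=snap('scene','s10.png')[:,:,::-1]
cv2.imwrite('pics/crop_s10.png',cv2.resize(sc[150:290,250:400],None,fx=4,fy=4,interpolation=cv2.INTER_CUBIC))
E
```

```text
pot in bay x -0.0691 y 0.0003 yaw 1.63 z 0.034 F [-0.3 -0.1  3.7] T [-0.17  0.09  0.06] w 0.0153
```

View pics/crop_s10.png

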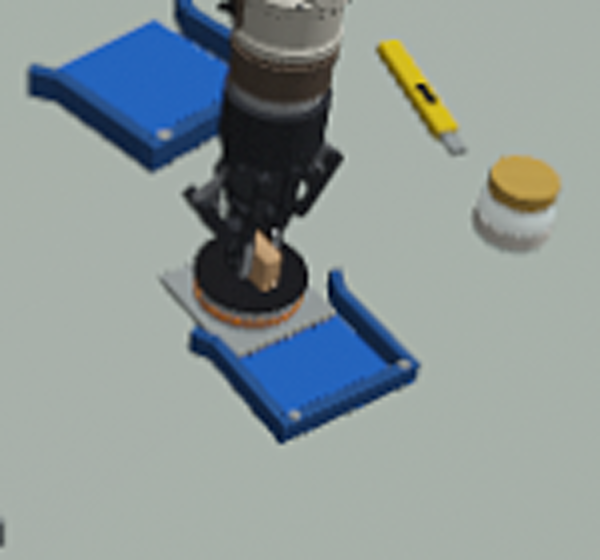

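Aligned (y +0.3 mm, yaw 1.63°). The foot nose is between the lips with gaps on both sides. Continue.

Call:
carry_out(moves=[[0,0.1,0,0,-1],[0,0.2,0,0,-1],[0,0.3,0,0,-1],[0,0.4,0,0,-1],[0,0.5,0,0,-1],[0,0.5,0,0,-1]])

```text
clock: 12.4
eef_pos: [0.5969, 0.1467, 0.0339]
tool_rot: [0.697, 0.717, -0.0, -0.0]
ft_force: [-1.1, -0.8, 4.8]
grip_width: 0.0149
```

```bash
python3 - <<'E'
from h import *
pib()
im=snap('wrist','w11.png')[:,:,::-1]; sc=snap('scene','s11.png')[:,:,::-1]
cv2.imwrite('pics/crop_s11.png',cv2.resize(sc[150:290,250:400],None,fx=4,fy=4,interpolation=cv2.INTER_CUBIC))
E
```

```text
pot in bay x -0.0189 y 0.0007 yaw 1.63 z 0.0339 F [-1.1 -0.8  4.8] T [-0.04  0.21 -0.02] w 0.0149
```

View pics/w11.png

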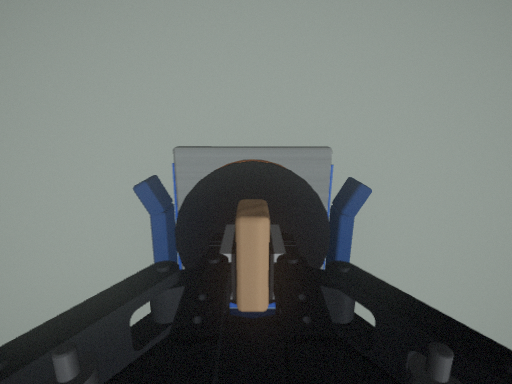

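View pics/crop_s11.png

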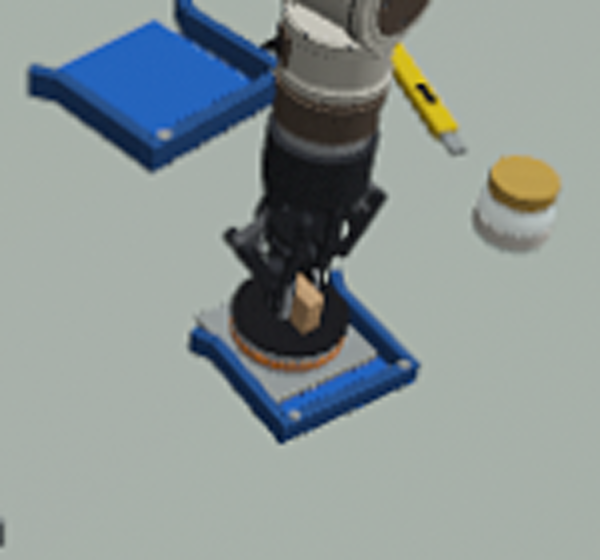

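The foot is between the straight fences, with blue floor slivers visible on both sides at (174,170) and (331,170). There is 19 mm left to home and about 22 mm to the fence.

Call:
carry_out(moves=[[0,0.06,0,0,-1],[0,0.11,0,0,-1],[0,0.15,0,0,-1],[0,0.18,0,0,-1],[0,0.2,0,0,-1],[0,0.21,0,0,-1],[0,0.21,0,0,-1]])

```text
clock: 13.2
eef_pos: [0.6155, 0.1473, 0.034]
tool_rot: [0.697, 0.717, -0.002, -0.002]
ft_force: [-7.3, -0.7, 8.8]
grip_width: 0.0147
```

```bash
python3 - <<'E'
from h import *
pib()
im=snap('wrist','w12.png')[:,:,::-1]; sc=snap('scene','s12.png')[:,:,::-1]
cv2.imwrite('pics/crop_s12.png',cv2.resize(sc[170:270,280:380],None,fx=6,fy=6,interpolation=cv2.INTER_CUBIC))
E
```

```text
pot in bay x -0.0003 y 0.0008 yaw 1.65 z 0.034 F [-7.3 -0.7  8.8] T [-0.08  1.16  0.01] w 0.0147
```

View pics/crop_s12.png

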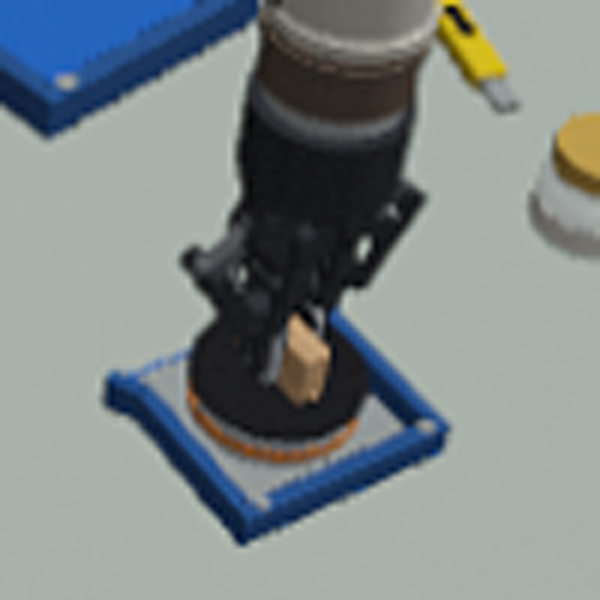

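Call:
carry_out(moves=[[0,0.01,0,0,-1],[0,0.02,0,0,-1],[0,0.03,0,0,-1],[0,0.03,0,0,-1],[0,0.03,0,0,-1]])

```text
clock: 13.8
eef_pos: [0.6181, 0.1474, 0.034]
tool_rot: [0.697, 0.717, -0.002, -0.002]
ft_force: [-7.2, 0.8, 9.4]
grip_width: 0.015
```

```bash
python3 - <<'E'
from h import *
pib()
E
```

```text
pot in bay x 0.0023 y 0.0008 yaw 1.66 z 0.034 F [-7.2  0.8  9.4] T [-0.08  1.33  0.  ] w 0.015
```

Call:
carry_out(moves=[[0,0.01,0,0,-1],[0,0.015,0,0,-1],[0,0.015,0,0,-1],[0,0.015,0,0,-1]])

```text
clock: 14.2
eef_pos: [0.6182, 0.1474, 0.0341]
tool_rot: [0.697, 0.717, -0.003, -0.003]
ft_force: [-11.1, 0.1, 11.1]
grip_width: 0.0148
```

```bash
python3 - <<'E'
from h import *
pib(); im=snap('wrist','w13.png')[:,:,::-1]
g=im.mean(axis=2).astype(int)
for q in (185,220,280,320): print('col',q,g[140:152,q])
for r in (152,165): print('row',r,g[r,166:184],g[r,322:340])
E
```

```text
pot in bay x 0.0024 y 0.0008 yaw 1.66 z 0.0341 F [-11.1   0.1  11.1] T [-0.08  2.07 -0.1 ] w 0.0148
col 185 [110 108 112 110 110 107  92  93 123 128 126 128]
col 220 [109 108 110 112 109 110  89  91 123 124 127 130]
col 280 [113 114 114 112 112 113  89  88 119 122 125 125]
col 320 [114 114 115 114 114 114  91  87 118 121 128 129]
row 152 [155 156 155 156 142 122 110 111 117 126 130 129 128 132 129 128 130 130] [130 128 131 129 128 130 131 128 130 124 107 128 156 158 154 154 155 155]
row 165 [ 59  92 138 154 157 144 120  98 102 115 125 130 129 127 129 129 130 130] [130 130 132 131 131 130 132 133 127 109 129 156 154 154 149 119  55  51]
```

View pics/w13.png

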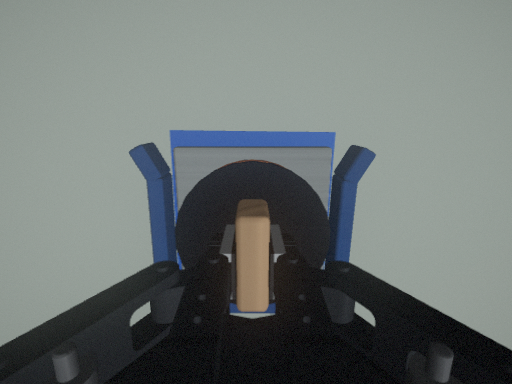

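The TCP stopped advancing while the force rose from 7 to 11 N, so the foot is on the back fence. About 9–10 mm of floor marking shows behind the foot (rows 131–145), which fits 3 mm past bay_home. Relax the push a little, open, and rise.

Call:
carry_out(moves=[[0,-0.015,-0.005,0,-1],[0,-0.015,-0.005,0,-1],[0,-0.015,-0.005,0,0],[0,-0.015,-0.005,0,1],[0,-0.015,-0.005,0,1],[0,-0.015,-0.005,0,1],[0,-0.015,-0.005,0,1],[0,-0.015,-0.005,0,1],[0,-0.015,-0.005,0,1]])

```text
clock: 15.15
eef_pos: [0.621, 0.1476, 0.0345]
tool_rot: [0.697, 0.717, 0.0, 0.0]
ft_force: [-0.1, -0.5, -0.3]
grip_width: 0.0854
```

Call:
carry_out(moves=[[0,0,-0.2,0,1],[0,0,-0.4,0,1],[0,0,-0.7,0,1],[0,0,-1,0,1],[0,0,-1,0,1]])

```text
clock: 15.65
eef_pos: [0.6241, 0.1483, 0.1401]
tool_rot: [0.697, 0.717, 0.004, 0.003]
ft_force: [-0.2, -0.6, 0.5]
grip_width: 0.0858
```

Call:
carry_out(moves=[[0,0,-0.4,0,1],[0,0,-0.7,0,1],[0,0,-1,0,1],[0,0,-1,0,1],[0,0,-1,0,1]])

```text
clock: 16.15
eef_pos: [0.6212, 0.1476, 0.2347]
tool_rot: [0.697, 0.717, 0.001, 0.0]
ft_force: [-0.6, 0.1, -1.0]
grip_width: 0.0856
```

```bash
python3 - <<'E'
from h import *
go([0.5,-0.2,0.24],94.3)
im=snap('wrist','w14.png')[:,:,::-1]; np.save('w14.npy',np.array([imaging.camera_model('wrist')],dtype=object),allow_pickle=True)
E
```

```text
pos [0.6212 0.1476 0.2347] yaw 91.63 shift/0.1: [-3.441 -1.31  -0.055] roll -0.0297 (0.3 rows) F [-0.6  0.1 -1. ] w 0.0856 t 16.15
```

View pics/w14.png

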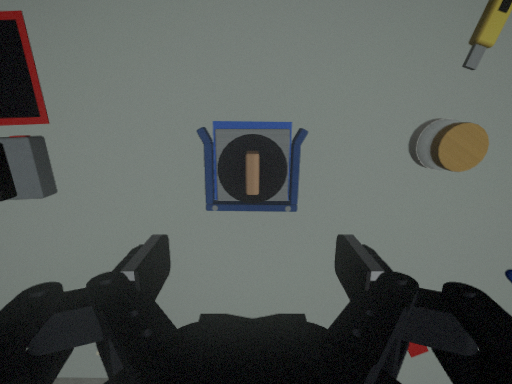

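The pot sits in the bay at (253,165), upright and square. Measure it relative to the bay in this same view.

```bash
python3 - <<'E'
from h import *
im=cv2.imread('pics/w14.png'); m=np.load('w14.npy',allow_pickle=True)[0]
cv2.imwrite('pics/crop_w14.png',cv2.resize(im[110:220,195:310],None,fx=5,fy=5,interpolation=cv2.INTER_CUBIC))
print([list(im[r,225]) for r in range(117,134)]); print('fence end',[list(im[r,225]) for r in range(194,214)])
E
```

```text
[[np.uint8(122), np.uint8(129), np.uint8(120)], [np.uint8(122), np.uint8(127), np.uint8(118)], [np.uint8(122), np.uint8(126), np.uint8(120)], [np.uint8(122), np.uint8(121), np.uint8(113)], [np.uint8(130), np.uint8(87), np.uint8(66)], [np.uint8(132), np.uint8(78), np.uint8(52)], [np.uint8(131), np.uint8(73), np.uint8(48)], [np.uint8(130), np.uint8(74), np.uint8(49)], [np.uint8(134), np.uint8(79), np.uint8(53)], [np.uint8(132), np.uint8(75), np.uint8(49)], [np.uint8(134), np.uint8(78), np.uint8(54)], [np.uint8(120), np.uint8(70), np.uint8(49)], [np.uint8(91), np.uint8(90), np.uint8(87)], [np.uint8(100), np.uint8(100), np.uint8(95)], [np.uint8(103), np.uint8(102), np.uint8(97)], [np.uint8(103), np.uint8(102), np.uint8(97)], [np.uint8(102), np.uint8(102), np.uint8(97)]]
fence end [[np.uint8(98), np.uint8(100), np.uint8(94)], [np.uint8(101), np.uint8(102), np.uint8(96)], [np.uint8(102), np.uint8(102), np.uint8(97)], [np.uint8(102), np.uint8(99), np.uint8(95)], [np.uint8(100), np.uint8(100), np.uint8(95)], [np.uint8(102), np.uint8(101), np.uint8(96)], [np.uint8(99), np.uint8(98), np.uint8(92)], [np.uint8(54), np.uint8(46), np.uint8(41)], [np.uint8(51), np.uint8(43), np.uint8(37)], [np.uint8(50), np.uint8(39), np.uint8(35)], [np.uint8(65), np.uint8(45), np.uint8(34)], [np.uint8(85), np.uint8(54), np.uint8(41)], [np.uint8(91), np.uint8(62), np.uint8(45)], [np.uint8(91), np.uint8(59), np.uint8(43)], [np.uint8(92), np.uint8(64), np.uint8(46)], [np.uint8(92), np.uint8(61), np.uint8(47)], [np.uint8(92), np.uint8(69), np.uint8(50)], [np.uint8(118), np.uint8(121), np.uint8(115)], [np.uint8(120), np.uint8(125), np.uint8(117)], [np.uint8(123), np.uint8(128), np.uint8(119)]]
```

View pics/crop_w14.png

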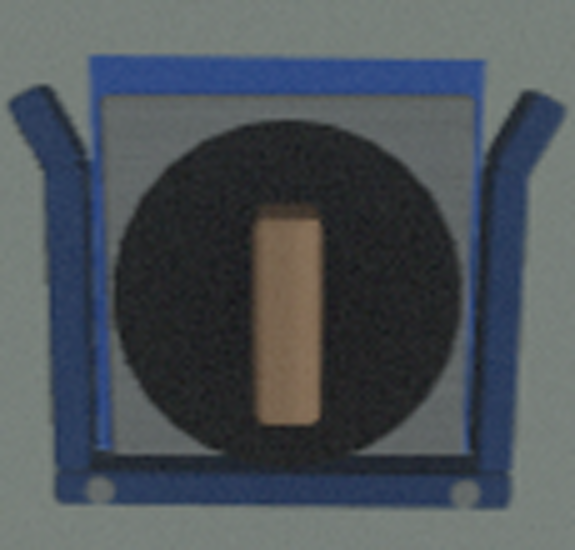

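```bash
python3 - <<'E'
from h import *
m=np.load('w14.npy',allow_pickle=True)[0]
f=ray(m,[(225,120.7)],0)[0]; r=ray(m,[(225,129)],0.006)[0]; b=ray(m,[(225,200.7)],0.008)[0]; fb=ray(m,[(225,204.2)],.022)[0]
print('floor front',f,'foot rear',r,'foot front top',b,'fence top inner',fb)
print('floor depth to rear gap',r[0]-f[0],'len',b[0]-r[0],'to fence',fb[0]-b[0])
# sides at row 180
s=lambda u,v,z: ray(m,[(u,v)],z)[0][1]
c=lambda u,v:(195+u/5,110+v/5)
print('floor L,R',s(*c(90,90),0),s(*c(485,90),0),'foot L,R',s(*c(103,110),.008),s(*c(474,110),.008))
go([0.5,-0.2,0.24],94.3)
E
```

```text
floor front [0.55853685 0.11094623 0.        ] foot rear [0.56905749 0.11153566 0.006     ] foot front top [0.66743047 0.11197471 0.008     ] fence top inner [0.66813486 0.11330723 0.022     ]
floor depth to rear gap 0.01052064131669539 len 0.09837298070297484 to fence 0.00070438504744752
floor L,R 0.09488508900046702 0.20079320502550116 foot L,R 0.09935489275105301 0.19710860950778278
pos [0.6205 0.1474 0.2334] yaw 91.62 shift/0.1: [-3.439 -1.303 -0.063] roll -0.0297 (0.3 rows) F [-0.4  0.4 -0.4] w 0.0856 t 16.2
```

The pot is home: its front edge is 0.7 mm from the fence and its lateral offset is about 0.4 mm. Now the lever, which I'll push along the station's x (yaw 4.24°) with shut fingers from the now-empty pad side.

Call:
carry_out(moves=[[-0.4,-0.1,0,0,-1],[-0.8,-0.2,0,0,-1],[-1,-0.22,0,0,-1]])

```text
clock: 16.5
eef_pos: [0.5996, 0.0444, 0.2322]
tool_rot: [0.698, 0.716, -0.002, -0.001]
ft_force: [-0.4, 0.1, 0.3]
grip_width: 0.0438
```

Call:
carry_out(moves=[[-0.4,-0.1,0,0,-1],[-0.8,-0.2,0,-0.02,-1],[-1,-0.22,0,-0.029,-1],[-1,-0.22,0,-0.029,-1]])

```text
clock: 16.9
eef_pos: [0.581, -0.0564, 0.2323]
tool_rot: [0.682, 0.731, -0.001, -0.001]
ft_force: [0.3, 0.3, -0.1]
grip_width: -0.0001
```

```bash
python3 - <<'E'
from h import *
go([0.556,-0.188,0.24],94.24)
E
```

```text
pos [ 0.581  -0.0564  0.2323] yaw 93.98 shift/0.1: [-1.295 -0.341 -0.075] roll -0.0029 (0.0 rows) F [ 0.3  0.3 -0.1] w -0.0001 t 16.9
```

Call:
carry_out(moves=[[-0.5,-0.15,0,0,-1],[-0.8,-0.34,0,0,-1],[-0.8,-0.34,0,-0.003,-1]])

```text
clock: 17.2
eef_pos: [0.5524, -0.1384, 0.2329]
tool_rot: [0.68, 0.733, -0.001, -0.001]
ft_force: [0.2, 0.4, 0.0]
grip_width: -0.0001
```

Call:
carry_out(moves=[[-0.3,0,0,0,-1],[-0.5,0,0.1,0,-1],[-0.5,0,0.2,0,-1],[-0.5,0,0.2,0,-1]])

```text
clock: 17.6
eef_pos: [0.5573, -0.1842, 0.2115]
tool_rot: [0.679, 0.734, -0.001, -0.003]
ft_force: [0.7, 1.2, -0.1]
grip_width: -0.0003
```

```bash
python3 - <<'E'
from h import *
go([0.556,-0.188,0.084],94.24)
snap('wrist','w15.png'); np.save('w15.npy',np.array([imaging.camera_model('wrist')],dtype=object),allow_pickle=True)
E
```

```text
pos [ 0.5573 -0.1842  0.2115] yaw 94.53 shift/0.1: [-0.041 -0.01   1.275] roll 0.0032 (0.0 rows) F [ 0.7  1.2 -0.1] w -0.0003 t 17.6
```

View pics/w15.png

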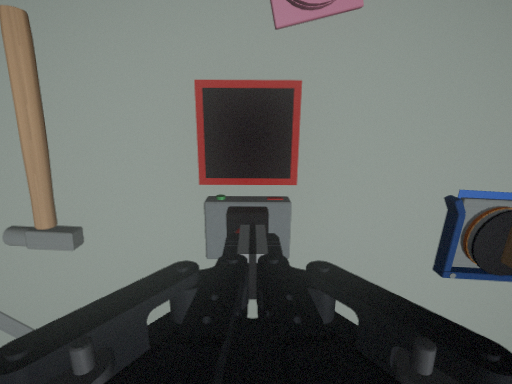

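Call:
carry_out(moves=[[-0.04,-0.05,0.2,0,-1],[-0.04,-0.05,0.5,0,-1],[-0.04,-0.05,0.8,0,-1],[-0.04,-0.05,0.8,0,-1],[-0.04,-0.05,0.8,0,-1]])

```text
clock: 18.15
eef_pos: [0.5539, -0.1889, 0.1348]
tool_rot: [0.678, 0.735, -0.0, -0.001]
ft_force: [0.7, -1.0, 0.0]
grip_width: 0.0001
```

```bash
python3 - <<'E'
from h import *
go([0.556,-0.188,0.084],94.24)
sc=snap('scene','s16.png')[:,:,::-1]
cv2.imwrite('pics/crop_s16.png',cv2.resize(sc[150:310,130:290],None,fx=3.7,fy=3.7,interpolation=cv2.INTER_CUBIC))
E
```

```text
pos [ 0.5539 -0.1889  0.1348] yaw 94.59 shift/0.1: [0.007 0.022 0.508] roll 0.0039 (0.0 rows) F [ 0.7 -1.   0. ] w 0.0001 t 18.15
```

View pics/crop_s16.png

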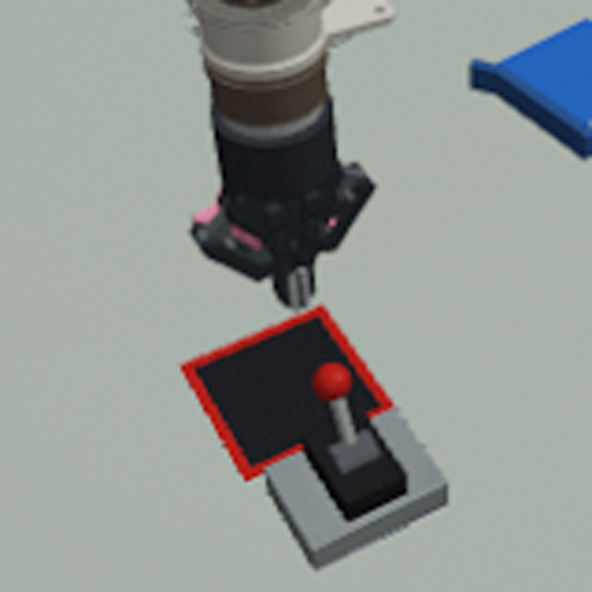

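```bash
python3 - <<'E'
from h import *
w=np.load('w2.npy',allow_pickle=True)[0]; s=imaging.camera_model('scene'); wn=imaging.camera_model('wrist')
im=cv2.imread('pics/s16.png'); hsv=cv2.cvtColor(im,cv2.COLOR_BGR2HSV).astype(int); H,S,V=hsv[...,0],hsv[...,1],hsv[...,2]
k=(((H<8)|(H>172))&(S>150)&(V>90)); k[:245]=0;k[261:]=0;k[:,:212]=0;k[:,228:]=0
c=np.argwhere(k)[:,::-1].mean(0); print(c)
print('knob',tri(w,(225.1,223.1),s,c))
# tip in scene: bottom of fingers crop (297,305)
for tz in (-.012,-.009,-.005): 
    o=bot.get_obs(); R=Rn.from_quat(o['tool_rot']).as_matrix(); print(tz,((proj(s,o['eef_pos']+R@[0,.011,tz])-[130,150])*3.7))
E
```

```text
[220.65625 251.3125 ]
knob (array([ 0.60535561, -0.18191651,  0.10987772]), np.float64(0.0027461352136365215))
-0.012 [[298.08054089 302.25025476]]
-0.009 [[298.45129203 305.25000537]]
-0.005 [[298.943223   309.22824846]]
```

The knob triangulates to (0.605,-0.182,0.110). The fingertip position again confirms the tip is 9 mm above the TCP. Descend to tip z ≈ 0.092, then push along the station's x.

Call:
carry_out(moves=[[0.01,0,0.25,0,-1],[0.01,0,0.45,0,-1],[0.01,0,0.52,0.003,-1],[0.01,0,0.52,0.003,-1],[0.01,0,0.52,0.003,-1]])

```text
clock: 18.7
eef_pos: [0.555, -0.1894, 0.0842]
tool_rot: [0.68, 0.733, 0.001, 0.001]
ft_force: [0.1, -0.2, 0.2]
grip_width: -0.0001
```

Call:
carry_out(moves=[[0,0.1,0,0,-1],[0,0.2,0,0,-1],[0,0.3,0,0,-1],[0,0.4,0,0,-1],[0,0.5,0,0,-1],[0,0.5,0,0,-1]])

```text
clock: 19.3
eef_pos: [0.6054, -0.1852, 0.0823]
tool_rot: [0.68, 0.733, 0.0, 0.0]
ft_force: [0.2, -1.2, 0.2]
grip_width: -0.0
```

```bash
python3 - <<'E'
from h import *
go([0.6357,-0.182,0.083],94.24)
sc=snap('scene','s17.png')[:,:,::-1]
cv2.imwrite('pics/crop_s17.png',cv2.resize(sc[150:310,130:290],None,fx=3.7,fy=3.7,interpolation=cv2.INTER_CUBIC))
E
```

```text
pos [ 0.6054 -0.1852  0.0823] yaw 94.28 shift/0.1: [ 0.009  0.304 -0.007] roll 0.0005 (0.0 rows) F [ 0.2 -1.2  0.2] w -0.0 t 19.3
```

View pics/crop_s17.png

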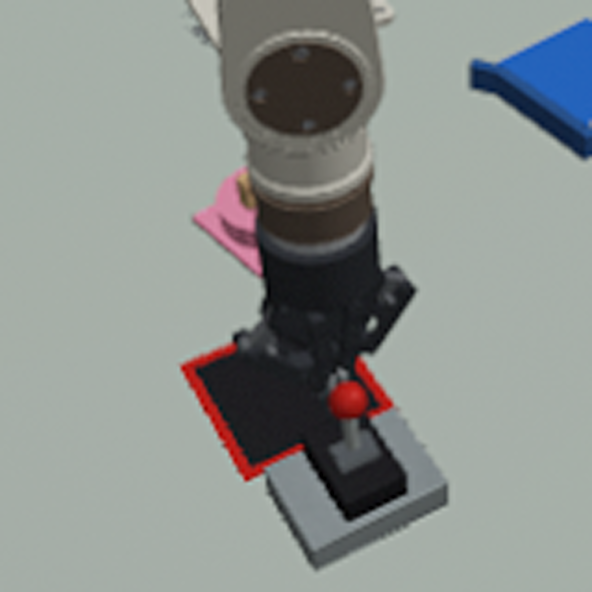

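The fingers push the knob centrally, and it has moved from (332,381) to (349,400) and stands nearly upright. Another 30 mm to go.

Call:
carry_out(moves=[[0,0.1,0,0,-1],[0,0.2,0,0,-1],[0,0.26,0,0,-1],[0,0.3,0,0,-1],[0,0.3,0,0,-1],[0,0.3,0,0,-1]])

```text
clock: 19.95
eef_pos: [0.6337, -0.1832, 0.0825]
tool_rot: [0.68, 0.733, 0.0, 0.0]
ft_force: [0.8, -1.3, -0.2]
grip_width: -0.0001
```

```bash
python3 - <<'E'
from h import *
go([0.6357,-0.182,0.083],94.24)
sc=snap('scene','s18.png')[:,:,::-1]
cv2.imwrite('pics/crop_s18.png',cv2.resize(sc[150:310,130:290],None,fx=3.7,fy=3.7,interpolation=cv2.INTER_CUBIC))
s=imaging.camera_model('scene')
P=np.array([.6309,-.1823,.052]); u=np.array([np.cos(np.radians(4.24)),np.sin(np.radians(4.24)),0])
for q in (0,.5,.7,.85,1.0): print(q,((proj(s,P+.06*(np.sin(q-.5)*u+np.cos(q-.5)*np.array([0,0,1])))-[130,150])*3.7).round(0))
E
```

```text
pos [ 0.6337 -0.1832  0.0825] yaw 94.24 shift/0.1: [ 0.01   0.021 -0.005] roll -0.0000 (0.0 rows) F [ 0.8 -1.3 -0.2] w -0.0001 t 19.95
0 [[329. 378.]]
0.5 [[348. 400.]]
0.7 [[356. 413.]]
0.85 [[362. 424.]]
1.0 [[369. 436.]]
```

View pics/crop_s18.png

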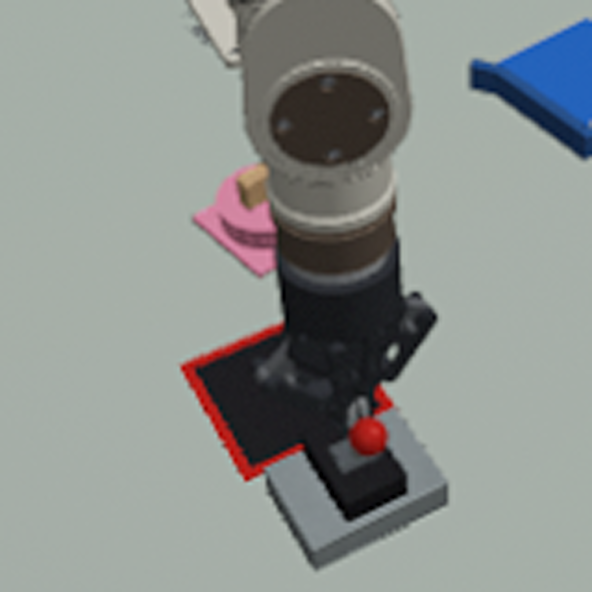

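The knob is at (369,436), exactly the pixel predicted for 1.0 rad. A small extra push to feel the stop, then back off and rise.

Call:
carry_out(moves=[[0,0.01,0,0,-1],[0,0.02,0,0,-1],[0,0.02,0,0,-1]])

```text
clock: 20.3
eef_pos: [0.635, -0.1831, 0.0824]
tool_rot: [0.681, 0.733, -0.0, -0.0]
ft_force: [-2.5, -0.1, -0.2]
grip_width: -0.0003
```

Call:
carry_out(moves=[[0,-0.15,0,0,-1],[0,-0.4,0,0,-1],[0,-0.6,0,0,-1],[0,-0.6,-0.3,0,-1],[0,-0.6,-0.7,0,-1],[0,-0.6,-1,0,-1],[0,-0.6,-1,0,-1]])

```text
clock: 21.0
eef_pos: [0.5793, -0.1886, 0.1888]
tool_rot: [0.68, 0.733, 0.003, 0.005]
ft_force: [-0.2, -0.0, 0.8]
grip_width: -0.0002
```

Call:
carry_out(moves=[[0,-0.4,-0.3,0,-1],[0,-0.8,-0.3,0,-1],[0,-1,-0.3,0,-1],[0,-1,-0.3,0,-1],[0,-1,-0.3,0,-1],[0,-1,-0.3,0,-1]])

```text
clock: 21.6
eef_pos: [0.4772, -0.1949, 0.2123]
tool_rot: [0.68, 0.733, 0.0, 0.0]
ft_force: [0.5, -0.1, -0.1]
grip_width: -0.0003
```

```bash
python3 - <<'E'
from h import *
go([0.45,-0.18,0.2],94.24)
sc=snap('scene','s19.png')[:,:,::-1]
cv2.imwrite('pics/crop_s19.png',cv2.resize(sc[150:310,130:390],None,fx=3,fy=3,interpolation=cv2.INTER_CUBIC))
s=imaging.camera_model('scene')
P=np.array([.6309,-.1823,.052]); u=np.array([np.cos(np.radians(4.24)),np.sin(np.radians(4.24)),0])
for q in (.7,.85,1.0): print(q,((proj(s,P+.06*(np.sin(q-.5)*u+np.cos(q-.5)*np.array([0,0,1])))-[130,150])*3).round(0))
hsv=cv2.cvtColor(sc,cv2.COLOR_BGR2HSV).astype(int); H,S,V=hsv[...,0],hsv[...,1],hsv[...,2]
k=(((H<8)|(H>172))&(S>150)&(V>90)); k[:258]=0;k[276:]=0;k[:,:220]=0;k[:,:][:,245:]=0
print('knob crop',(np.argwhere(k)[:,::-1].mean(0)-[130,150])*3)
t=snap('top','t19.png')
E
```

```text
pos [ 0.4772 -0.1949  0.2123] yaw 94.26 shift/0.1: [ 0.169 -0.26   0.123] roll 0.0002 (0.0 rows) F [ 0.5 -0.1 -0.1] w -0.0003 t 21.6
0.7 [[289. 335.]]
0.85 [[294. 344.]]
1.0 [[299. 354.]]
knob crop [299.34375 348.8125 ]
```

View pics/crop_s19.png

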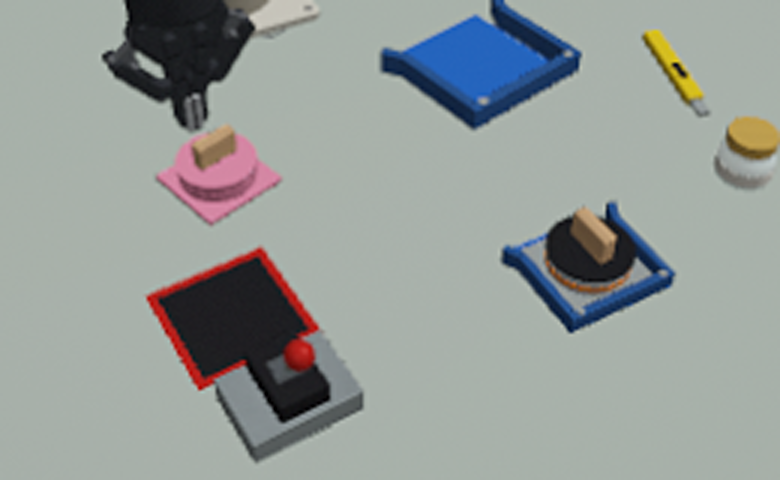

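View pics/t19.png

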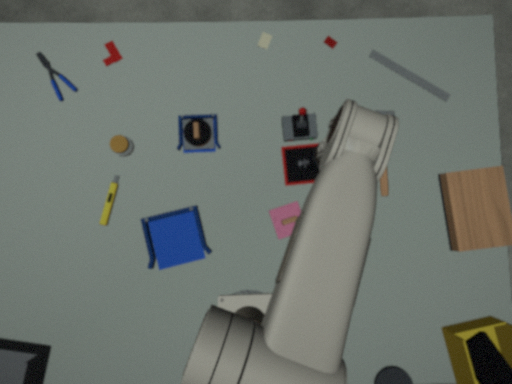

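The knob's visible centre is at (299,354), matching the 1.0 rad prediction. The mask centroid of 349 misses the shaded lower side, with the same bias as before the push. The pot is in the bay, the bystanders are unmoved, and the gripper is clear. Handing in.

```bash
python3 - <<'E'
from h import *
print(order.job_done()); print(bot.get_obs()['clock'])
E
```

```text
the job is handed in; nothing more can be done
None
the job is handed in; nothing more can be done
```

I slid the black-lidded pot off the red-edged pad and into the smaller blue bay until its foot was on the back fence. Then I pushed the heater lever fully over to off. The job was handed in at about 21.7 s.

**Last checks:**
- **Pot:** when the foot met the fence the arm stopped advancing and the push force rose from 7 to 11 N. The wrist view afterwards put the foot's front edge about 0.7 mm from the fence and about 0.4 mm off centre, standing flat. I pressed it lightly onto the bench throughout and saw no lifting or tipping.
- **Lever:** the knob's visible centre sits at the pixel predicted for 1.0 rad, and I felt about 2.5 N at the stop.
- **Surroundings:** the knife and tin look unmoved in the last pictures. The hammer is mostly hidden by the arm there, but nothing went near it. The gripper ended clear of everything.

**What disagreed:**
- **Fingertips:** the shut fingertips were about 9 mm above the reported TCP, not 25 mm ahead of it as stated. My first grip therefore closed on air just above the bar. It moved nothing, and I redid the grip about 39 mm lower.
- **Knob mask:** the last colour-mask centroid of the knob read about 5 enlarged-crop pixels high, because the mask drops the ball's shaded underside.

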